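# Fetch the solder reel from behind the containers and load it on its stand

## Task

Load the solder reel stand: the reel stands at the back of the consumables tray, hemmed in by the spray can, the pump bottle and the wipes tub, so first stand all three of these aside on the blue-grey bench mat, then take the reel out and seat it on the stand's spindle, all the way down, while they wait there. After that put each of the three back in the tray on the very spot where it stood at the start. Keep everything upright, set things down rather than drop them, and do not disturb the tip-cleaner tin and the coin-cell box that share the tray.

Things in the scene. Friction and masses are not known exactly. Their poses are not given: they have to be found in the camera images.
- tray: Grey consumables tray, fixed: 160 (its x) x 220 (y) mm, rim 22 mm high, floor 4 mm thick. Origin under its centre, +x to the back. Six circled places (58 mm) at x -30/+30, y -60/0/+60 mm. Reel starts at (30, 0); can, bottle and tub, in any order, at (30, 60), (30, -60), (-30, 0); tin and coin-cell box at (-30, +-60), all within 3 mm. Gaps round the reel (about 5 mm) are too narrow for fingers.
- can: Spray can, the tallest container: round, aluminium with a paper label and a full-width white plastic cap, diameter 52 mm up to 106 mm and 50 mm from there to the flat top at 138 mm. 0.2 to 0.4 kg. Stands upright, loose. Origin at the centre of its underside, z up.
- bottle: Pump bottle: square white plastic body 52 x 52 mm with slightly rounded edges, 96 mm high, above it a narrow neck and a round steel pump dish (diameter 49 mm, 107 to 118 mm up, its top). 0.15 to 0.35 kg. Stands upright, loose; its sides are parallel to its x and y axes (within 0.2 rad of the tray's at the start). Origin at the centre of its underside, z up.
- tub: Wipes tub, the widest and lowest container: round, white with a paper label, diameter 57 mm up to 86 mm, with a grey lid of 59 mm diameter from 86 mm to its top at 110 mm. 0.15 to 0.4 kg. Stands upright, loose. Origin at the centre of its underside, z up.
- reel: Solder reel: black plastic reel full of grey solder wire, 50 mm diameter, 46 mm high, with a through bore of 22 mm diameter; 0.15 to 0.35 kg. Stands on its flat side, bore upright, loose. Origin at the centre of its underside, z up.
- mat: Bench mat, the side area: flat blue-grey rubber, 250 (its x) x 160 (its y) mm, 3 mm thick, fixed. Origin under its centre. It lies to the left or the right of the tray, with the reel stand on the other side.
- stand: Solder-reel stand, fixed: grey round base, 100 mm diameter, 11 mm thick; on it a black seat disc (40 mm diameter), top 16 mm above the bench, on which the reel's underside rests; upright steel spindle in the centre, 9 mm diameter, round tip 78.5 mm above the bench. A wire guide runs out along its -x to an eye 88 mm from the spindle, 44 mm high. Origin under the spindle axis, at bench height.
- tin: Bystander, loose: open dark round tip-cleaner tin with brass wool, 48 mm diameter, 30 mm high. In a front corner of the tray. Origin at the centre of its underside.
- cellbox: Bystander, loose: open clear square box of coin cells, 46 x 46 x 26 mm. In the other front corner of the tray. Origin at the centre of its underside.

How it is judged:
On the way, in this order (a step that is already met when the one before it is completed fails the run):
1. the can, the bottle and the tub all stand upright on the mat, let go (x of can in the frame of mat between -0.125 and 0.125 m and y of can in the frame of mat between -0.08 and 0.08 m and height (world z) of each of can, bottle, tub below 0.012 m and angle between each of can, bottle, tub's own z axis and vertical below 0.12 rad and contact force between the fingers and can below 0.05 N and x of bottle in the frame of mat between -0.125 and 0.125 m and y of bottle in the frame of mat between -0.08 and 0.08 m and contact force between the fingers and bottle below 0.05 N and x of tub in the frame of mat between -0.125 and 0.125 m and y of tub in the frame of mat between -0.08 and 0.08 m and contact force between the fingers and tub below 0.05 N), for 0.2 s.
2. with the three still standing on the mat, the reel is fully down on the stand's spindle, let go (x of can in the frame of mat between -0.125 and 0.125 m and y of can in the frame of mat between -0.08 and 0.08 m and height (world z) of each of can, bottle, tub below 0.012 m and angle between each of can, bottle, tub's own z axis and vertical below 0.12 rad and x of bottle in the frame of mat between -0.125 and 0.125 m and y of bottle in the frame of mat between -0.08 and 0.08 m and x of tub in the frame of mat between -0.125 and 0.125 m and y of tub in the frame of mat between -0.08 and 0.08 m and horizontal distance between reel and stand below 0.008 m and height (world z) of reel between 0.012 and 0.022 m and angle between reel's own z axis and vertical below 0.1 rad and contact force between the fingers and reel below 0.05 N and linear speed of reel below 0.03 m/s), for 0.2 s.
At the end, for the whole second after the job is handed in: The reel is seated on the spindle (axis within 8 mm of the spindle's, underside 12 to 22 mm above the bench, upright), and the can, the bottle and the tub each stand upright in the tray within 15 mm of where they stood at the start; all released and at rest (horizontal distance between reel and stand below 0.008 m and height (world z) of reel between 0.012 and 0.022 m and angle between each of reel, can, bottle, tub's own z axis and vertical below 0.1 rad and contact force between the fingers and reel below 0.05 N and linear speed of each of reel, can, bottle, tub below 0.03 m/s and distance of each of can, bottle, tub from where it was at the start of the episode below 0.015 m and contact force between the fingers and can below 0.05 N and contact force between the fingers and bottle below 0.05 N and contact force between the fingers and tub below 0.05 N); the robot touches nothing.
It fails at once if the tip-cleaner tin or the coin-cell box is pushed more than 15 mm from its place (distance of any of tin, cellbox from where it was at the start of the episode above 0.015 m).
It fails at once if a container or the reel is tipped by more than 0.5 rad (angle between any of can, bottle, tub, reel's own z axis and vertical above 0.5 rad).
It fails at once if a container is dropped (let go with its underside more than 40 mm above the bench) or the reel (more than 60 mm) ((contact force between anything else and can below 0.01 N and height (world z) of can above 0.04 m) or (contact force between anything else and bottle below 0.01 N and height (world z) of bottle above 0.04 m) or (contact force between anything else and tub below 0.01 N and height (world z) of tub above 0.04 m) or (contact force between anything else and reel below 0.01 N and height (world z) of reel above 0.06 m)).
It also fails if it takes over 144 s, if anything falls off the work surface, if the arm or the gripper's body presses on something with over 40 N, if the wrist force passes 120 N, or if a joint passes its speed limit or range.

## Robot

A 6-joint arm with a two-finger parallel gripper is mounted at the origin on the work surface. World frame = base frame: x ahead of the robot, y to its left, z up, the work surface at z = 0. Lengths are in m, angles in rad, forces in N, time in s.
With the tool pointing down it reaches from about 0.225 to 0.875 m from the base axis. Payload 3.4 kg.
Tool frame: the origin (TCP) lies between the finger pads; the fingertips stand 11 mm ahead of it and the grasp point (between the pads) lies 8 mm behind it; z points along the fingers, y is the direction in which the jaws open and shut (so a half turn about z gives the same grasp; the last joint's range is limited). The gripper opens to 85 mm and grips with 20 to 120 N. Pads are 22 mm wide; open, the fingers measure 114 mm over their backs; the gripper's body (76 mm by 85 mm) begins 54 mm behind the grasp point. The pads swing forward as they close: fully open they stand 13 mm farther back than shut.
Start: joints at [1.207, 0.276, 1.505, -0, 1.361, -0.121], TCP at [0.138, 0.558, 0.242] pointing down, gripper open.
Joint ranges: [-2.89, 2.89], [-0.75, 2.08], [0.22, 2.7], [-1.18, 4.32], [0.11, 2.71], [-2.7, 2.7]. Speed limits (rad/s): [2.57, 2.57, 3.14, 3.14, 3.14, 3.14].

## Interface

Orientations are given as a unit quaternion [w, x, y, z].
In Python, from rig import manip gives the robot as it stands. The module is installed in compiled form; this text tells all that it offers.
- The arm moves only by the tool move_arm, never from a script. Its argument "series" is a list that holds one entry, the list of rows, each a list of 7 numbers: the shift along the world's x, y, z in m, then the turn, a rotation vector about the world's x, y, z in rad, then the finger opening in m, from 0 to 0.0854. A call has 1 to 20 rows; each row shifts and turns the commanded pose from where the row before left it; what a row does not reach is not made up. A row lasts 1/12 s, in which the tool goes at most 41.7 mm and 7.16 degrees, less where a joint would pass 70% of its speed; a pose out of reach is approached as far as the arm can. A call with a gripper value outside its range is refused whole. The fingers move at their own pace and stop on an object; "newtons" is the grip in N (left out, the last holds). Time passes only in rows, so rows that do not move let the fingers close. It gives the time, the measured TCP pose, the force and the opening at its end, in the units of the state.
- manip.get_state(): the state, without advancing time (a new reading comes with each control period).
- manip.get_image(name): name is "scene" or "top" or "wrist"; returns a dict with "color" (384x512x3 uint8, red, green, blue), "fx", "fy", "cx", "cy" (pixels), "k1" (the pictures are not rectified: a ray, as slopes to the right and down, at radius r is drawn at 1 + k1 r^2 times it, then the intrinsics apply), "R" (3x3) and "t" (3): a world point X has camera coordinates R X + t; the wrist camera has in their place "tool_from_camera" (4x4, takes a point from camera to tool coordinates, whose origin is the TCP and whose axes are the flange's). Camera axes: x right, y down, z forward; pixel columns grow to the right and rows downward; lengths in m; the calibration is good to about 2 mm. A picture is of the moment at which its call begins: read the wrist's pose just before it. There is no depth.
- manip.sign_off(): hands the job in, once; it reports no verdict.
The state is a dict: "clock": time; "qpos": joint angles; "qd": joint speeds; "effort": joint torques, N m; "position": TCP position; "ee_rot": TCP orientation; "contact_force": force on the tool from outside, world axes, zero at the start; "moment": the same for the moment, N m; "width": finger opening in m.
Only numpy, scipy, OpenCV 4.12 (cv2) and the standard library are available. Lean on these libraries where they do the work, as an engineer would, in place of code of your own. Each camera call takes 0.05 s, during which the arm holds its last target.

## Working session

There is one attempt and no reset: what is moved stays moved. The work goes in short steps, Python scripts to look and compute and a tool call to move; the robot and the scene stay as the last step left them, time stands still between calls to the robot, and variables do not carry over. Pictures are saved under pics/ and viewed, and the job is handed in when it is done.

Besides the shell and the picture viewer there is one more tool, called as name(argument=value, ...) on one line, values as JSON. move_arm: Moves the arm, as the interface text tells. Its arguments: {"type":"object","properties":{"series":{"type":"array"},"newtons":{"type":"number"}},"required":["series"]}

```bash
mkdir -p pics
python3 - <<'E'
from rig import manip
import cv2,json
s=manip.get_state();print({k:(v if not hasattr(v,'tolist') else v.tolist()) for k,v in s.items()})
for n in("scene","top","wrist"):
    d=manip.get_image(n);cv2.imwrite(f"pics/{n}0.png",d["color"][...,::-1])
    print(n,{k:v for k,v in d.items() if k!="color"})
E
```

```text
{'clock': 0.0, 'qpos': [1.2069608914275827, 0.2766164540788471, 1.5061129927202273, 1.0273762947658172e-05, 1.3607091710231052, -0.12101613407740182], 'qd': [0.0005747936839809142, -0.0013225989364449773, 0.00019144882290939643, -3.905006923281929e-05, 0.002048116940538682, 0.00048182696246095683], 'effort': [0.0024356928770430386, -41.67796969413757, -24.580255150794983, 0.00033988846553256735, 0.010983078391291201, 3.2902315751925926e-05], 'position': [0.13808490277813995, 0.5576591403685203, 0.24143548558854855], 'ee_rot': [-0.0002264454431764743, 0.121112617617835, 0.9926383439766878, -0.0008947868104293333], 'contact_force': [-0.05859480854030303, -0.14271275231326253, 0.014057118024025959], 'moment': [0.011584808749410088, 0.000732981035946537, -0.007682920101076832], 'width': 0.08534125086763025}
scene {'fx': 354.93254820679783, 'fy': 354.93254820679783, 'cx': 252.46389135136428, 'cy': 190.48549052108544, 'k1': -0.08200945700519671, 'R': array([[ 0.29017107,  0.95695958,  0.00539609],
       [ 0.75051158, -0.22406581, -0.62171286],
       [-0.59374499,  0.18445291, -0.78322666
[... 206 characters left out ...]
[-0.00330924, -0.99998208,  0.00498921],
       [-0.98191373,  0.0023049 , -0.18931486],
       [ 0.18929997, -0.00552546, -0.98190376]]), 't': array([-3.79991372e-05,  5.79306676e-01,  7.73109718e-01])}
wrist {'fx': 342.5297463371878, 'fy': 342.5297463371878, 'cx': 258.9387903158713, 'cy': 187.8062062956135, 'k1': -0.10131447089055591, 'tool_from_camera': array([[-1.55289077e-04, -9.59318621e-01, -2.82325628e-01,
         7.22478490e-02],
       [ 9.99999914e-01, -2.57521705e-04,  3.25001677e-04,
         9.76502594e-05],
       [-3.84485138e-04, -2.82325553e-01,  9.59318578e-01,
        -1.31775176e-01],
       [ 0.00000000e+00,  0.00000000e+00,  0.00000000e+00,
         1.00000000e+00]])}
```

View pics/scene0.png

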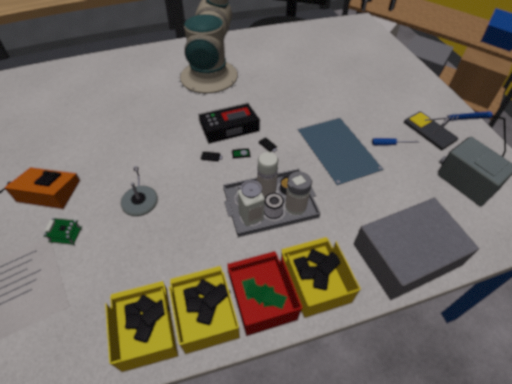

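View pics/top0.png

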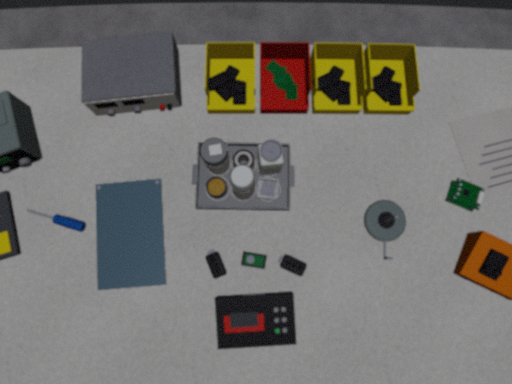

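View pics/wrist0.png

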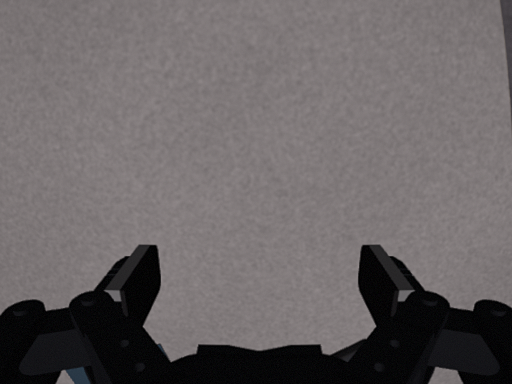

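Top view: the tub is at (215,150), the reel at (243,160), the bottle at (270,155) and the can at (242,180). The tin is at (216,187) and the cell box at (268,187). The mat centre is near (130,233) and the stand near (385,220). Next I write the helpers and measure.

```bash
cat > h.py <<'E'
from rig import manip
import numpy as np, cv2
from scipy.spatial.transform import Rotation as Ro
def grab(n,save=None):
    s=manip.get_state(); d=manip.get_image(n); c=dict(d)
    if n=="wrist":
        q=np.array(s["ee_rot"]);Rt=Ro.from_quat([q[1],q[2],q[3],q[0]]).as_matrix()
        T=np.eye(4);T[:3,:3]=Rt;T[:3,3]=s["position"]
        W=T@d["tool_from_camera"]; c["R"]=W[:3,:3].T; c["t"]=-W[:3,:3].T@W[:3,3]
    c["K"]=np.array([[c["fx"],0,c["cx"]],[0,c["fy"],c["cy"]],[0,0,1]]);c["D"]=np.array([c["k1"],0,0,0,0.])
    if save: cv2.imwrite(f"pics/{save}.png",c["color"][...,::-1])
    return c
def ray(c,uv):
    p=cv2.undistortPoints(np.array(uv,float).reshape(-1,1,2),c["K"],c["D"]).reshape(-1,2)
    d=np.c_[p,np.ones(len(p))]@c["R"]; o=-c["R"].T@c["t"]; return o,d
def onplane(c,uv,z):
    o,d=ray(c,uv); k=(z-o[2])/d[:,2]; return o+k[:,None]*d
def tri(c1,u1,c2,u2):
    o1,d1=ray(c1,u1);o2,d2=ray(c2,u2);d1=d1[0]/np.linalg.norm(d1[0]);d2=d2[0]/np.linalg.norm(d2[0])
    A=np.c_[d1,-d2];k=np.linalg.lstsq(A,o2-o1,rcond=None)[0]
    a=o1+k[0]*d1;b=o2+k[1]*d2;return (a+b)/2,np.linalg.norm(a-b)
def proj(c,X):
    X=np.array(X,float).reshape(-1,3)
    return cv2.projectPoints(X,cv2.Rodrigues(c["R"])[0],c["t"],c["K"],c["D"])[0].reshape(-1,2)
def crop(c,u0,v0,u1,v1,k,name,interp=cv2.INTER_CUBIC):
    im=cv2.resize(c["color"][v0:v1,u0:u1],None,fx=k,fy=k,interpolation=interp);cv2.imwrite(f"pics/{name}.png",im[...,::-1])
E
python3 - <<'E'
from h import *
t=grab("top");s=grab("scene")
crop(t,180,130,310,220,6,"topc");crop(s,210,140,330,240,6,"scenec")
print("cams",-t["R"].T@t["t"],-s["R"].T@s["t"])
print("tray rim corners approx",onplane(t,[[197,143],[289,145],[197,209],[290,210]],.022).round(3))
print("mat",onplane(t,[[96,183],[160,179],[98,289],[165,284]],.003).round(3))
print("stand",onplane(t,[[385,220]],.011).round(3), "can top",onplane(t,[[242,177]],.138).round(3))
E
```

```text
cams [0.4224794  0.00289855 0.86879089] [ 1.14555103 -0.18192829  0.76420388]
tray rim corners approx [[ 0.701  0.14   0.022]
 [ 0.696 -0.08   0.022]
 [ 0.542  0.135  0.022]
 [ 0.539 -0.08   0.022]]
mat [[0.608 0.385 0.003]
 [0.618 0.229 0.003]
 [0.359 0.363 0.003]
 [0.372 0.207 0.003]]
stand [[ 0.516 -0.304  0.011]] can top [[0.591 0.028 0.138]]
```

View pics/topc.png

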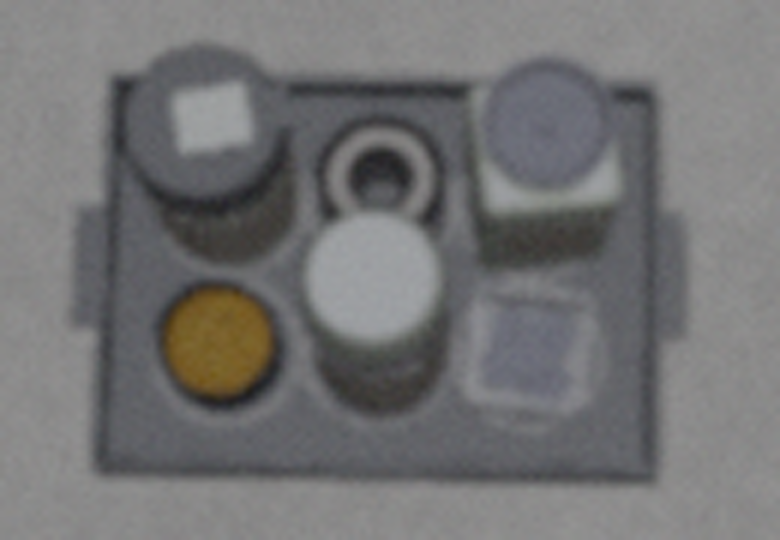

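View pics/scenec.png

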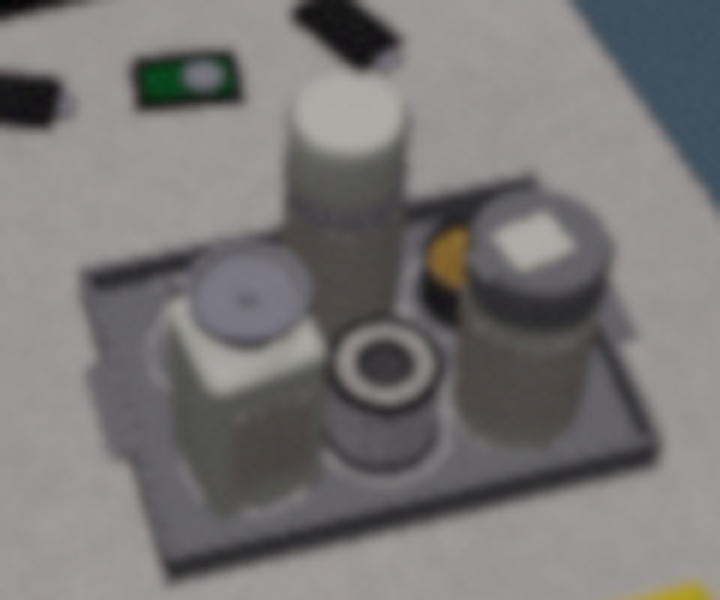

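The crops show the top-face centres, in full-image pixels for (top) and (scene): can (242,176.3) and (268.3,158.8), tub lid (213.8,150.5) and (300.2,180.5), bottle dish (271.3,150) and (251.7,188.3), reel (243.3,159.5) and (274.5,200.5).

Run:
```python
from h import *
t=grab("top");s=grab("scene")
P=dict(can=((242.0,176.2),(268.3,158.8),.142),tub=((213.8,150.5),(300.2,180.5),.114),bottle=((271.3,150),(251.7,188.3),.122),reel=((243.3,159.5),(274.5,200.5),.050))
for k,(a,b,z) in P.items():
    X,e=tri(t,a,s,b);print(k,X.round(4),round(e,4),onplane(t,[a],z).round(4)[0],onplane(s,[b],z).round(4)[0])
# mask mat
hsv=cv2.cvtColor(t["color"],cv2.COLOR_RGB2HSV)
m=((hsv[...,0]>95)&(hsv[...,0]<112)&(hsv[...,1]>70)).astype(np.uint8);m[:,:85]=0;m[:,180:]=0;m[:170]=0;m[300:]=0
c=max(cv2.findContours(m,0,1)[0],key=cv2.contourArea);r=cv2.boxPoints(cv2.minAreaRect(c));print(r);print(onplane(t,r,.003).round(3),onplane(t,r,.003).mean(0))
crop(t,350,190,420,270,8,"stt"); crop(s,100,150,180,220,8,"sts")
```

```text
can [0.5918 0.0284 0.1426] 0.0019 [0.5916 0.0275 0.142 ] [0.5914 0.0295 0.142 ]
tub [0.655  0.0895 0.1126] 0.0017 [0.6543 0.0885 0.114 ] [0.6561 0.0898 0.114 ]
bottle [ 0.6526 -0.0319  0.1231] 0.0024 [ 0.6526 -0.0331  0.122 ] [ 0.652  -0.0305  0.122 ]
reel [0.652  0.0286 0.052 ] 0.0018 [0.6522 0.0278 0.05  ] [0.6508 0.03   0.05  ]
[[ 93.661865 182.56082 ]
 [159.70723  179.55878 ]
 [164.50928  285.20413 ]
 [ 98.46391  288.20618 ]]
[[0.609 0.391 0.003]
 [0.616 0.23  0.003]
 [0.369 0.209 0.003]
 [0.361 0.362 0.003]] [0.48889847 0.29792988 0.003     ]
```

View pics/stt.png

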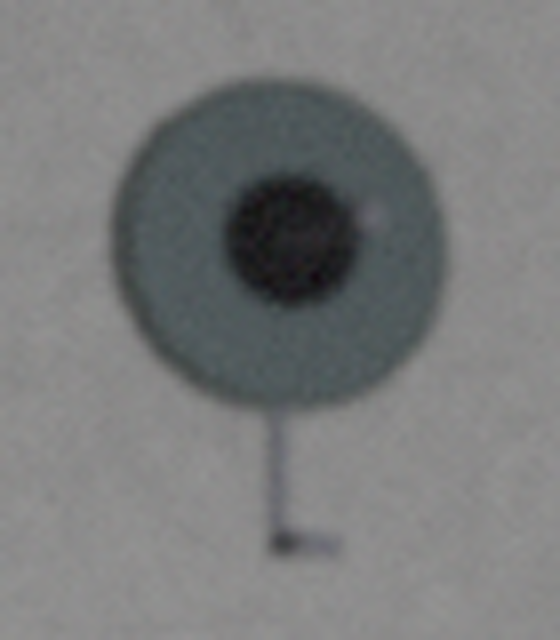

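View pics/sts.png

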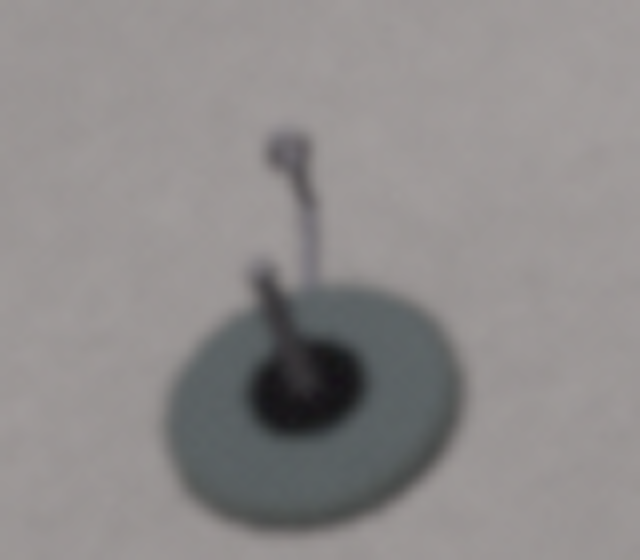

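The stand's seat is at top (386.4,219.8) and its spindle tip at (396.5,217.1). All heights agree with the text. I'll move above the tray with the jaws along world y and take a closer look.

move_arm(series=[[[0.0257, -0.0293, 0.0022, 0, 0, 0.0134, 0.085], [0.0257, -0.0293, 0.0022, 0, 0, 0.0134, 0.085], [0.0257, -0.0293, 0.0022, 0, 0, 0.0134, 0.085], [0.0257, -0.0293, 0.0022, 0, 0, 0.0134, 0.085], [0.0257, -0.0293, 0.0022, 0, 0, 0.0134, 0.085], [0.0257, -0.0293, 0.0022, 0, 0, 0.0134, 0.085], [0.0257, -0.0293, 0.0022, 0, 0, 0.0134, 0.085], [0.0257, -0.0293, 0.0022, 0, 0, 0.0134, 0.085], [0.0257, -0.0293, 0.0022, 0, 0, 0.0134, 0.085], [0.0257, -0.0293, 0.0022, 0, 0, 0.0134, 0.085], [0.0257, -0.0293, 0.0022, 0, 0, 0.0134, 0.085], [0.0257, -0.0293, 0.0022, 0, 0, 0.0134, 0.085], [0.0257, -0.0293, 0.0022, 0, 0, 0.0134, 0.085], [0.0257, -0.0293, 0.0022, 0, 0, 0.0134, 0.085], [0.0257, -0.0293, 0.0022, 0, 0, 0.0134, 0.085], [0.0257, -0.0293, 0.0022, 0, 0, 0.0134, 0.085], [0.0257, -0.0293, 0.0022, 0, 0, 0.0134, 0.085], [0.0257, -0.0293, 0.0022, 0, 0, 0.0134, 0.085], [0, 0, 0, 0, 0, 0, 0.085], [0, 0, 0, 0, 0, 0, 0.085]]])

```text
clock: 2.02
position: [0.602, 0.0289, 0.2812]
ee_rot: [-0.0, 0.002, 1.0, 0.0]
contact_force: [-0.2, 1.0, 0.5]
width: 0.0849
```

Run:
```python
from h import *
import pickle
w=grab("wrist","w1");pickle.dump(w,open("w1.pkl","wb"))
s=manip.get_state();print(s["clock"],s["position"],s["ee_rot"],s["contact_force"],s["qpos"])
```

```text
2.0667 [0.6008515  0.03026959 0.28131265] [-7.33717981e-04  1.63172748e-03  9.99998330e-01  3.72242883e-04] [1.08371467 0.5570668  0.38430425] [-6.56625351e-02  2.99081832e-01  1.37558039e+00  6.52477817e-04
  1.46844252e+00 -1.63326256e+00]
```

View pics/w1.png

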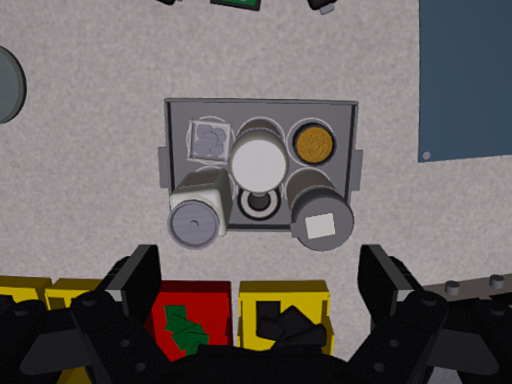

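Run:
```python
from h import *
import pickle
w=pickle.load(open("w1.pkl","rb"))
crop(w,155,90,365,260,3.7,"w1c")
t=grab("top")
g=cv2.medianBlur(cv2.cvtColor(w["color"],cv2.COLOR_RGB2GRAY),3)
for nm,(x,y,rl,rh) in dict(can=(259,166,24,32),tub=(323,220,26,34),dish=(194,224,20,28),reel=(259,201,17,24),tin=(314,144,17,24)).items():
    x0,y0=x-45,y-45
    C=cv2.HoughCircles(g[y0:y+45,x0:x+45],cv2.HOUGH_GRADIENT,1,8,param1=80,param2=8,minRadius=rl,maxRadius=rh)
    if C is not None: print(nm,[(round(a+x0,1),round(b+y0,1),round(r,1)) for a,b,r in C[0][:3]])
```

```text
can [(np.float32(258.5), np.float32(157.5), np.float32(31.4)), (np.float32(262.5), np.float32(169.5), np.float32(31.4)), (np.float32(259.5), np.float32(143.5), np.float32(24.6))]
tub [(np.float32(320.5), np.float32(217.5), np.float32(33.4)), (np.float32(324.5), np.float32(227.5), np.float32(29.9)), (np.float32(316.5), np.float32(210.5), np.float32(26.6))]
dish [(np.float32(193.5), np.float32(224.5), np.float32(25.2)), (np.float32(199.5), np.float32(218.5), np.float32(27.4)), (np.float32(195.5), np.float32(199.5), np.float32(24.1))]
reel [(np.float32(258.5), np.float32(199.5), np.float32(21.8)), (np.float32(275.5), np.float32(210.5), np.float32(22.3)), (np.float32(238.5), np.float32(207.5), np.float32(23.4))]
tin [(np.float32(313.5), np.float32(144.5), np.float32(17.4)), (np.float32(307.5), np.float32(138.5), np.float32(21.2)), (np.float32(304.5), np.float32(147.5), np.float32(23.4))]
```

View pics/w1c.png

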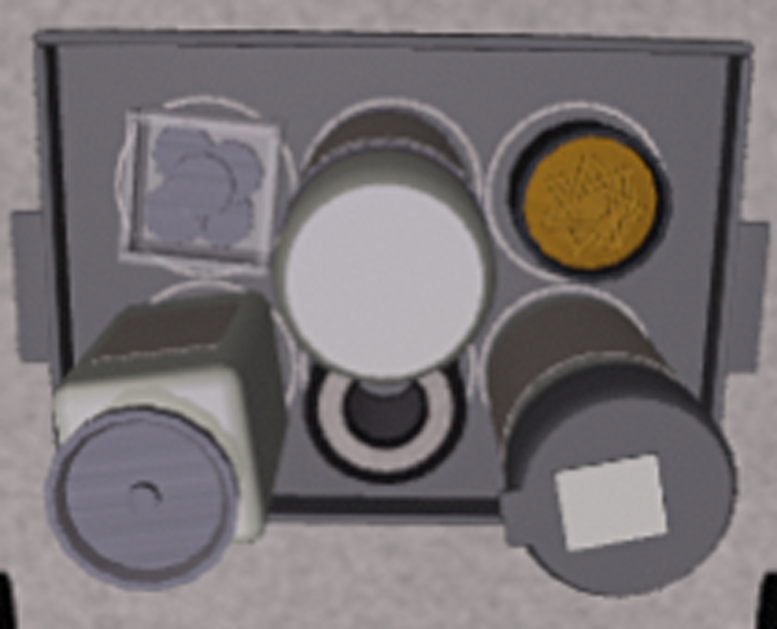

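Run:
```python
from h import *
import pickle
w=pickle.load(open("w1.pkl","rb"));t=grab("top");s=grab("scene")
f=lambda x,y:(x/3.7+155,y/3.7+90)
W=dict(can=f(383,281),tub=f(622,482),bottle=f(143,498),reel=f(386.5,402))
P=dict(can=((242.0,176.2),(268.3,158.8),.142),tub=((213.8,150.5),(300.2,180.5),.114),bottle=((271.3,150),(251.7,188.3),.122),reel=((243.3,159.5),(274.5,200.5),.050))
for k,(a,b,z) in P.items():
    print(k,"wrist",onplane(w,[W[k]],z).round(4)[0],"tri w-top",tri(w,W[k],t,a)[0].round(4),"w-sc",tri(w,W[k],s,b)[0].round(4))
c=onplane(w,[f(40,38),f(750,46),f(52,90)],.026).round(4);print("rim",c, "yaw y",np.arctan2(-(c[1]-c[0])[0],(c[1]-c[0])[1]))
e=onplane(w,[f(70,393),f(235,373)],.1);print("bottle front edge",e.round(4),"yaw",np.arctan2(-(e[1]-e[0])[0],(e[1]-e[0])[1]))
crop(w,155,160,250,260,8,"bot");crop(t,255,135,290,185,14,"bott");crop(s,230,175,270,240,9,"bots")
for nm,px in dict(seat=((386.4,219.75),(138.4,198.4)),tip=((396.5,217.1),(132.75,183.75))).items():
    print(nm,tri(t,px[0],s,px[1]),onplane(t,[px[0]],.016 if nm=="seat" else .0785),onplane(s,[px[1]],.016 if nm=="seat" else .0785))
```

```text
can wrist [0.591 0.029 0.142] tri w-top [0.6    0.0288 0.1041] w-sc [0.5911 0.0293 0.1417]
tub wrist [0.6498 0.0894 0.114 ] tri w-top [0.659  0.092  0.0942] w-sc [0.6521 0.0912 0.1086]
bottle wrist [ 0.6502 -0.031   0.122 ] tri w-top [ 0.6573 -0.0341  0.1058] w-sc [ 0.6509 -0.0307  0.1208]
reel wrist [0.649  0.0297 0.05  ] tri w-top [ 0.671   0.0297 -0.0168] w-sc [0.6496 0.0301 0.0485]
rim [[ 0.5416 -0.0737  0.026 ]
 [ 0.545   0.1396  0.026 ]
 [ 0.5572 -0.0711  0.026 ]] yaw y -0.015938640800830798
bottle front edge [[ 0.6298 -0.0529  0.1   ]
 [ 0.6245 -0.0095  0.1   ]] yaw 0.12001030147974565
seat (array([ 0.51636584, -0.30514345,  0.01528697]), np.float64(0.0012214532645174034)) [[ 0.51619032 -0.30552259  0.016     ]] [[ 0.51724432 -0.30442775  0.016     ]]
tip (array([ 0.51545212, -0.30532874,  0.07581142]), np.float64(0.0026520402763846084)) [[ 0.51493741 -0.30567611  0.0785    ]] [[ 0.51857237 -0.30355013  0.0785    ]]
```

View pics/bot.png

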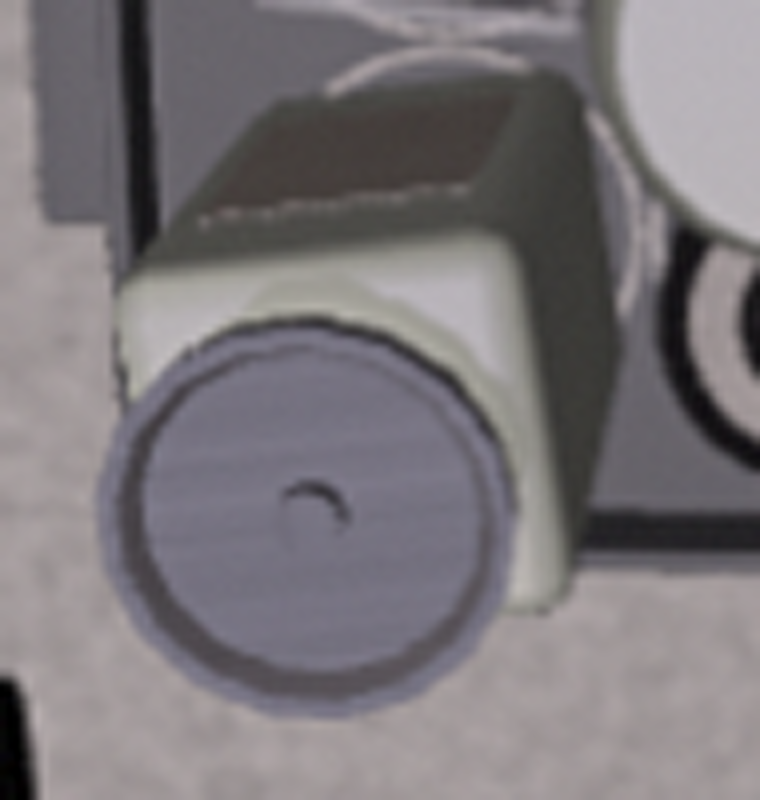

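View pics/bott.png

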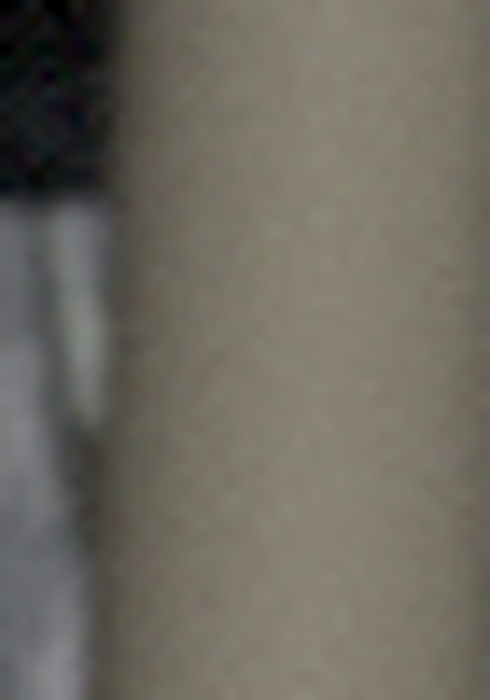

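The bottle's yaw is about +0.12 rad and the tray's is near -0.02. Estimates: can (0.591, 0.029), tub (0.652, 0.089), bottle (0.651, -0.031), reel (0.650, 0.029), stand (0.516, -0.305). I take the can first, gripping its cap.

move_arm(series=[[[-0.005, -0.001, -0.03, 0, 0, 0, 0.085], [-0.005, 0, -0.03, 0, 0, 0, 0.085], [0, 0, -0.03, 0, 0, 0, 0.085], [0, 0, -0.03, 0, 0, 0, 0.085], [0, 0, -0.02, 0, 0, 0, 0.085], [0, 0, -0.01, 0, 0, 0, 0.085], [0, 0, -0.01, 0, 0, 0, 0.085], [0, 0, 0, 0, 0, 0, 0.07], [0, 0, 0, 0, 0, 0, 0.06], [0, 0, 0, 0, 0, 0, 0.05], [0, 0, 0, 0, 0, 0, 0.04], [0, 0, 0, 0, 0, 0, 0.04], [0, 0, 0, 0, 0, 0, 0.04]]], newtons=45)

```text
clock: 3.3
position: [0.5921, 0.0295, 0.1237]
ee_rot: [0.002, 0.001, 1.0, -0.0]
contact_force: [0.4, 0.6, 6.1]
width: 0.0487
```

move_arm(series=[[[0, 0, 0.01, 0, 0, 0, 0.04], [0, 0, 0.02, 0, 0, 0, 0.04], [0, 0, 0.02, 0, 0, 0, 0.04], [-0.0091, 0.0131, 0, 0, 0, 0, 0.04], [-0.0182, 0.0262, 0, 0, 0, 0, 0.04], [-0.0182, 0.0262, 0, 0, 0, 0, 0.04], [-0.0182, 0.0262, 0, 0, 0, 0, 0.04], [-0.0182, 0.0262, 0, 0, 0, 0, 0.04], [-0.0182, 0.0262, 0, 0, 0, 0, 0.04], [-0.0182, 0.0262, 0, 0, 0, 0, 0.04], [-0.0182, 0.0262, 0, 0, 0, 0, 0.04], [-0.0182, 0.0262, 0, 0, 0, 0, 0.04], [-0.0182, 0.0262, 0, 0, 0, 0, 0.04], [-0.0091, 0.0131, 0, 0, 0, 0, 0.04], [0, 0, -0.015, 0, 0, 0, 0.04], [0, 0, -0.015, 0, 0, 0, 0.04], [0, 0, -0.01, 0, 0, 0, 0.04], [0, 0, 0, 0, 0, 0, 0.04]]])

```text
clock: 4.8
position: [0.4058, 0.2909, 0.1292]
ee_rot: [-0.003, 0.001, 1.0, -0.001]
contact_force: [-0.6, -0.6, -3.7]
width: 0.0484
```

Run:
```python
from h import *
s=manip.get_state();print(s["position"],s["contact_force"],s["width"],s["ee_rot"])
t=grab("top","t2");s=grab("scene","s2")
```

```text
[0.40584696 0.29090938 0.12924201] [-0.55246563 -0.61002839 -3.74840581] 0.048418623249101136 [-3.11299776e-03  5.97220051e-04  9.99994027e-01 -1.37795188e-03]
```

View pics/s2.png

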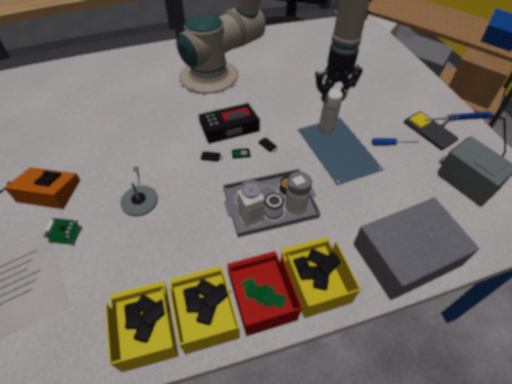

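The can is held upright over the near end of the mat. I lower it gently now.

move_arm(series=[[[0, 0, -0.004, 0, 0, 0, 0.04], [0, 0, -0.002, 0, 0, 0, 0.04], [0, 0, -0.001, 0, 0, 0, 0.04], [0, 0, 0, 0, 0, 0, 0.04], [0, 0, 0, 0, 0, 0, 0.04]]])

```text
clock: 5.32
position: [0.409, 0.2917, 0.1251]
ee_rot: [0.0, 0.001, 1.0, 0.0]
contact_force: [0.3, -0.3, -3.3]
width: 0.0489
```

move_arm(series=[[[0, 0, -0.002, 0, 0, 0, 0.04], [0, 0, -0.001, 0, 0, 0, 0.04], [0, 0, 0, 0, 0, 0, 0.04], [0, 0, 0, 0, 0, 0, 0.04]]])

```text
clock: 5.65
position: [0.4093, 0.2919, 0.1227]
ee_rot: [0.001, 0.001, 1.0, 0.0]
contact_force: [-0.5, -0.5, 4.7]
width: 0.0488
```

move_arm(series=[[[0, 0, 0, 0, 0, 0, 0.06], [0, 0, 0, 0, 0, 0, 0.085], [0, 0, 0, 0, 0, 0, 0.085], [0, 0, 0.02, 0, 0, 0, 0.085], [0, 0, 0.04, 0, 0, 0, 0.085], [0.027, -0.0224, 0, 0, 0, 0, 0.085], [0.027, -0.0224, 0, 0, 0, 0, 0.085], [0.027, -0.0224, 0, 0, 0, 0, 0.085], [0.027, -0.0224, 0, 0, 0, 0, 0.085], [0.027, -0.0224, 0, 0, 0, 0, 0.085], [0.027, -0.0224, 0, 0, 0, 0, 0.085], [0.027, -0.0224, 0, 0, 0, 0, 0.085], [0.027, -0.0224, 0, 0, 0, 0, 0.085], [0.027, -0.0224, 0, 0, 0, 0, 0.085], [0, 0, 0, 0, 0, 0, 0.085], [0, 0, 0, 0, 0, 0, 0.085]]])

```text
clock: 6.98
position: [0.653, 0.0887, 0.1809]
ee_rot: [-0.0, 0.002, 1.0, 0.0]
contact_force: [-0.5, 1.0, -0.3]
width: 0.085
```

Run:
```python
from h import *
s=manip.get_state();print(s["clock"],s["position"],s["contact_force"])
t=grab("top","t3");w=grab("wrist","w3")
crop(t,80,160,230,310,4,"t3c")
print("tub centre expected px",proj(w,[[.652,.0893,.114]]))
```

```text
6.9833 [0.65295386 0.08869505 0.18090414] [-0.4742799   1.00535273 -0.27237481]
tub centre expected px [[257.56419066 209.87700932]]
```

View pics/t3c.png

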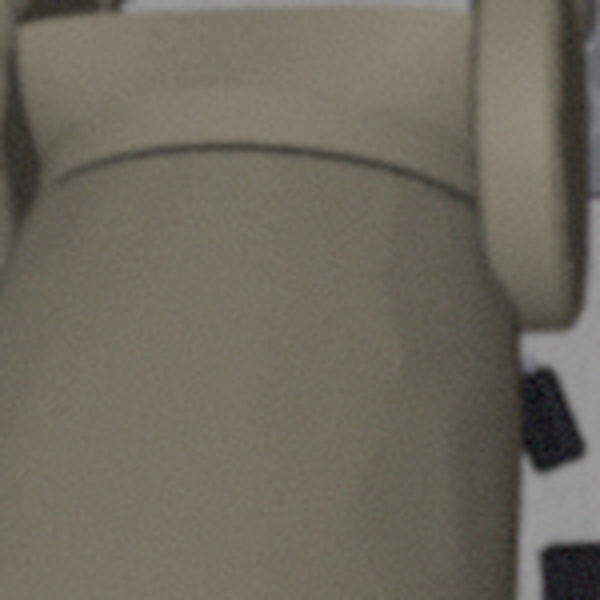

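View pics/w3.png

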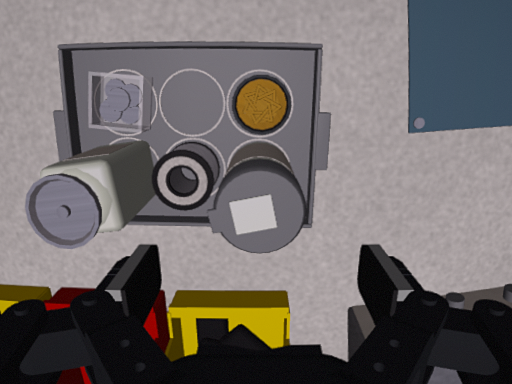

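The mat view is blocked by the arm. In the wrist view the tub lid is centred at (260,208), 2 px from where I expected it. A lid tab at (213,220) would get in the way of a pad, so I turn the jaws by -0.6 rad before going down.

move_arm(series=[[[0, 0, 0, 0, 0, -0.1, 0.085], [0, 0, 0, 0, 0, -0.1, 0.085], [0, 0, 0, 0, 0, -0.1, 0.085], [0, 0, -0.01, 0, 0, -0.1, 0.085], [0, 0, -0.015, 0, 0, -0.1, 0.085], [0, 0, -0.02, 0, 0, -0.1, 0.085], [0, 0, -0.02, 0, 0, 0, 0.085], [0, 0, -0.01, 0, 0, 0, 0.085], [0, 0, -0.008, 0, 0, 0, 0.085], [0, 0, 0, 0, 0, 0, 0.075], [0, 0, 0, 0, 0, 0, 0.065], [0, 0, 0, 0, 0, 0, 0.055], [0, 0, 0, 0, 0, 0, 0.05], [0, 0, 0, 0, 0, 0, 0.05], [0, 0, 0, 0, 0, 0, 0.05]]])

```text
clock: 8.33
position: [0.6529, 0.0903, 0.1004]
ee_rot: [0.001, 0.296, 0.955, 0.001]
contact_force: [-0.5, 1.6, 5.3]
width: 0.0574
```

Run:
```python
from h import *
s=manip.get_state();print(s["clock"],s["position"],s["contact_force"],s["qpos"])
w=grab("wrist","w4");grab("scene","s4")
```

```text
8.3333 [0.65293262 0.09033384 0.10038839] [-0.48001444  1.59653826  5.33695314] [ 3.17885081e-02  4.97627212e-01  1.51946422e+00  4.26962702e-04
  1.12136793e+00 -9.37557125e-01]
```

View pics/w4.png

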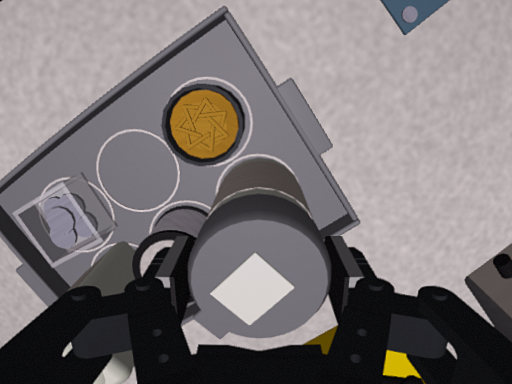

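View pics/s4.png

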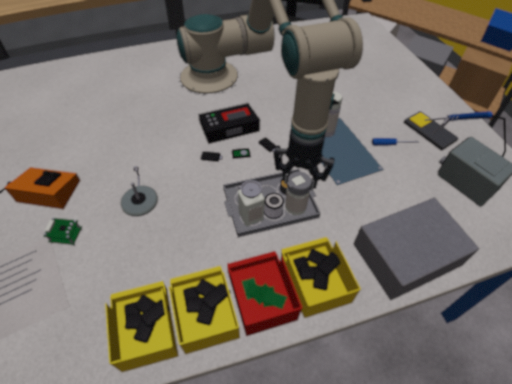

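The grip is good: width 57.4 mm, and the tab is clear of the pads. I lift and carry it to the middle of the mat.

move_arm(series=[[[0, 0, 0.01, 0, 0, 0, 0.05], [0, 0, 0.02, 0, 0, 0, 0.05], [0, 0, 0.02, 0, 0, 0, 0.05], [-0.0102, 0.013, 0, 0, 0, 0, 0.05], [-0.0203, 0.026, 0, 0, 0, 0, 0.05], [-0.0203, 0.026, 0, 0, 0, 0, 0.05], [-0.0203, 0.026, 0, 0, 0, 0, 0.05], [-0.0203, 0.026, 0, 0, 0, 0, 0.05], [-0.0203, 0.026, 0, 0, 0, 0, 0.05], [-0.0203, 0.026, 0, 0, 0, 0, 0.05], [-0.0203, 0.026, 0, 0, 0, 0, 0.05], [-0.0102, 0.013, 0, 0, 0, 0, 0.05], [0, 0, -0.015, 0, 0, 0, 0.05], [0, 0, -0.015, 0, 0, 0, 0.05], [0, 0, -0.01, 0, 0, 0, 0.05], [0, 0, -0.005, 0, 0, 0, 0.05], [0, 0, -0.003, 0, 0, 0, 0.05], [0, 0, 0, 0, 0, 0, 0.05], [0, 0, 0, 0, 0, 0, 0.05]]])

```text
clock: 10.02
position: [0.4897, 0.2981, 0.1011]
ee_rot: [0.0, 0.297, 0.955, 0.0]
contact_force: [-0.5, 0.2, -1.7]
width: 0.0576
```

move_arm(series=[[[0, 0, -0.001, 0, 0, 0, 0.05], [0, 0, -0.001, 0, 0, 0, 0.05], [0, 0, 0, 0, 0, 0, 0.05], [0, 0, 0, 0, 0, 0, 0.05]]])

```text
clock: 10.35
position: [0.4898, 0.2983, 0.0994]
ee_rot: [0.0, 0.296, 0.955, 0.0]
contact_force: [1.3, -0.5, -1.5]
width: 0.0572
```

move_arm(series=[[[0, 0, -0.001, 0, 0, 0, 0.05], [0, 0, -0.001, 0, 0, 0, 0.05], [0, 0, 0, 0, 0, 0, 0.05], [0, 0, 0, 0, 0, 0, 0.05]]])

```text
clock: 10.68
position: [0.4901, 0.2983, 0.0993]
ee_rot: [0.001, 0.296, 0.955, 0.001]
contact_force: [-1.1, -0.7, 9.5]
width: 0.058
```

move_arm(series=[[[0, 0, 0, 0, 0, 0, 0.07], [0, 0, 0, 0, 0, 0, 0.085], [0, 0, 0, 0, 0, 0, 0.085], [0, 0, 0.02, 0, 0, 0, 0.085], [0, 0, 0.04, 0, 0, 0, 0.085], [0, 0, 0.025, 0, 0, 0, 0.085], [0.0147, -0.0299, 0, 0, 0, 0.0655, 0.085], [0.0147, -0.0299, 0, 0, 0, 0.0655, 0.085], [0.0147, -0.0299, 0, 0, 0, 0.0655, 0.085], [0.0147, -0.0299, 0, 0, 0, 0.0655, 0.085], [0.0147, -0.0299, 0, 0, 0, 0.0655, 0.085], [0.0147, -0.0299, 0, 0, 0, 0.0655, 0.085], [0.0147, -0.0299, 0, 0, 0, 0.0655, 0.085], [0.0147, -0.0299, 0, 0, 0, 0.0655, 0.085], [0.0147, -0.0299, 0, 0, 0, 0.0655, 0.085], [0.0147, -0.0299, 0, 0, 0, 0.0655, 0.085], [0.0147, -0.0299, 0, 0, 0, 0.0655, 0.085], [0, 0, 0, 0, 0, 0, 0.085], [0, 0, 0, 0, 0, 0, 0.085]]])

```text
clock: 12.27
position: [0.6515, -0.0325, 0.181]
ee_rot: [-0.0, -0.058, 0.998, 0.0]
contact_force: [-0.5, 0.2, -0.8]
width: 0.0851
```

Run:
```python
from h import *
s=manip.get_state();print(s["clock"],s["position"],s["contact_force"],s["ee_rot"])
w=grab("wrist","w5");t=grab("top");crop(t,80,120,300,310,3.4,"t5c")
print("dish expected px",proj(w,[[.651,-.0315,.122],[.651,-.0315,.1]]))
```

```text
12.2667 [ 0.65150214 -0.0325364   0.18102046] [-0.5061477   0.23913759 -0.82944143] [-4.77075559e-04 -5.76665859e-02  9.98335758e-01  2.28998021e-04]
dish expected px [[260.20374173 213.13316605]
 [260.05240222 201.30711376]]
```

View pics/w5.png

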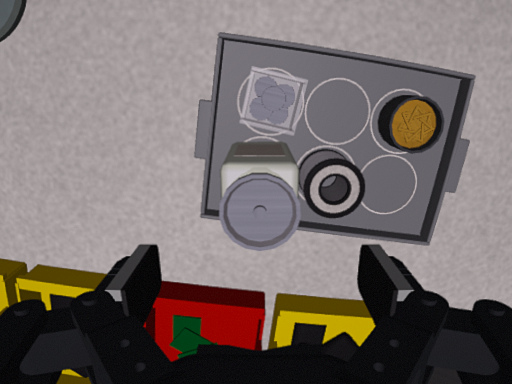

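View pics/t5c.png

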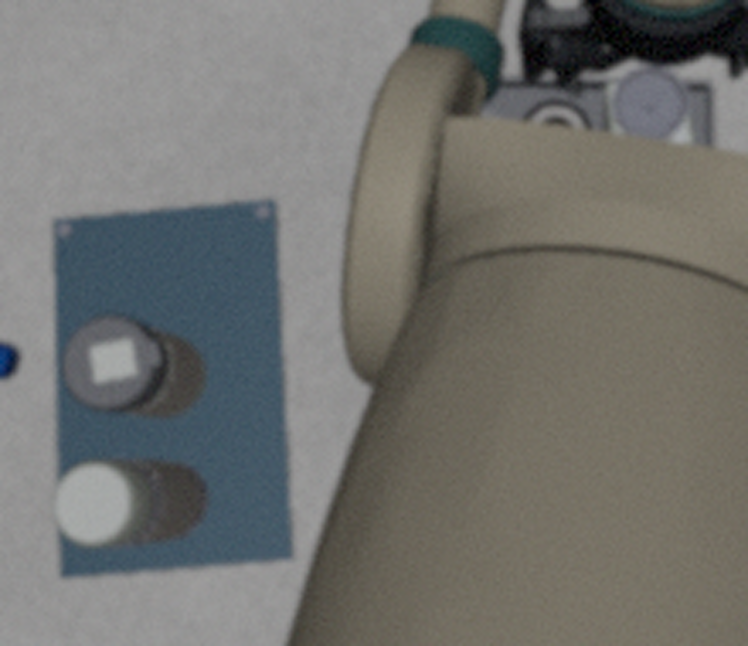

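The can and tub stand upright on the mat. In the wrist view the bottle dish is at (259.5,211), where I expected it, and its body edges are square to the jaws. I grip the body.

move_arm(series=[[[0, 0, -0.03, 0, 0, 0, 0.085], [0, 0, -0.03, 0, 0, 0, 0.085], [0, 0, -0.02, 0, 0, 0, 0.085], [0, 0, -0.015, 0, 0, 0, 0.085], [0, 0, -0.01, 0, 0, 0, 0.085], [0, 0, 0, 0, 0, 0, 0.075], [0, 0, 0, 0, 0, 0, 0.065], [0, 0, 0, 0, 0, 0, 0.055], [0, 0, 0, 0, 0, 0, 0.045], [0, 0, 0, 0, 0, 0, 0.045], [0, 0, 0, 0, 0, 0, 0.045]]])

```text
clock: 13.28
position: [0.6522, -0.0309, 0.0786]
ee_rot: [0.002, -0.059, 0.998, -0.0]
contact_force: [0.2, -0.5, 5.1]
width: 0.0514
```

move_arm(series=[[[0, 0, 0.01, 0, 0, 0, 0.045], [0, 0, 0.02, 0, 0, 0, 0.045], [0, 0, 0.03, 0, 0, 0, 0.045], [-0.004, 0.015, 0, 0, 0, 0, 0.045], [-0.0074, 0.0306, 0, 0, 0, 0, 0.045], [-0.0074, 0.0306, 0, 0, 0, 0, 0.045], [-0.0074, 0.0306, 0, 0, 0, 0, 0.045], [-0.0074, 0.0306, 0, 0, 0, 0, 0.045], [-0.0074, 0.0306, 0, 0, 0, 0, 0.045], [-0.0074, 0.0306, 0, 0, 0, 0, 0.045], [-0.0074, 0.0306, 0, 0, 0, 0, 0.045], [-0.0074, 0.0306, 0, 0, 0, 0, 0.045], [-0.0074, 0.0306, 0, 0, 0, 0, 0.045], [-0.0074, 0.0306, 0, 0, 0, 0, 0.045], [-0.004, 0.015, 0, 0, 0, 0, 0.045], [0, 0, -0.02, 0, 0, 0, 0.045], [0, 0, -0.02, 0, 0, 0, 0.045], [0, 0, -0.015, 0, 0, 0, 0.045], [0, 0, 0, 0, 0, 0, 0.045]]])

```text
clock: 14.87
position: [0.5667, 0.3046, 0.0787]
ee_rot: [-0.003, -0.06, 0.998, -0.001]
contact_force: [0.2, -0.3, -2.2]
width: 0.0512
```

move_arm(series=[[[0, 0, -0.003, 0, 0, 0, 0.045], [0, 0, -0.001, 0, 0, 0, 0.045], [0, 0, -0.001, 0, 0, 0, 0.045], [0, 0, 0, 0, 0, 0, 0.045], [0, 0, 0, 0, 0, 0, 0.045]]])

```text
clock: 15.28
position: [0.5694, 0.3052, 0.0776]
ee_rot: [0.0, -0.059, 0.998, 0.0]
contact_force: [0.6, -0.1, -1.2]
width: 0.0514
```

move_arm(series=[[[0, 0, -0.001, 0, 0, 0, 0.045], [0, 0, -0.001, 0, 0, 0, 0.045], [0, 0, 0, 0, 0, 0, 0.045], [0, 0, 0, 0, 0, 0, 0.045]]])

```text
clock: 15.62
position: [0.5695, 0.3053, 0.0774]
ee_rot: [0.001, -0.059, 0.998, 0.0]
contact_force: [-1.9, -1.4, 6.5]
width: 0.0512
```

move_arm(series=[[[0, 0, 0, 0, 0, 0, 0.07], [0, 0, 0, 0, 0, 0, 0.085], [0, 0, 0, 0, 0, 0, 0.085], [0, 0, 0.02, 0, 0, 0, 0.085], [0, 0, 0.04, 0, 0, 0, 0.085], [0, 0, 0.036, 0, 0, 0, 0.085], [0.009, -0.0307, 0, 0, 0, -0.0133, 0.085], [0.009, -0.0307, 0, 0, 0, -0.0133, 0.085], [0.009, -0.0307, 0, 0, 0, -0.0133, 0.085], [0.009, -0.0307, 0, 0, 0, -0.0133, 0.085], [0.009, -0.0307, 0, 0, 0, -0.0133, 0.085], [0.009, -0.0307, 0, 0, 0, -0.0133, 0.085], [0.009, -0.0307, 0, 0, 0, -0.0133, 0.085], [0.009, -0.0307, 0, 0, 0, -0.0133, 0.085], [0.009, -0.0307, 0, 0, 0, -0.0133, 0.085], [0, 0, 0, 0, 0, 0, 0.085], [0, 0, 0, 0, 0, 0, 0.085]]])

```text
clock: 17.03
position: [0.6505, 0.0272, 0.1705]
ee_rot: [-0.0, 0.002, 1.0, 0.0]
contact_force: [-1.0, 0.5, -0.4]
width: 0.0845
```

Run:
```python
from h import *
s=manip.get_state();print(s["clock"],s["position"],s["contact_force"],s["ee_rot"])
w=grab("wrist","w6");t=grab("top");crop(t,80,120,300,310,3.4,"t6c");grab("scene","s6")
print("reel expected px",proj(w,[[.650,.029,.05]]))
```

```text
17.0333 [0.65045631 0.02716118 0.17047624] [-0.98742389  0.46789131 -0.36840022] [-1.90282834e-04  1.94975716e-03  9.99998070e-01  1.45739873e-04]
reel expected px [[260.91589358 184.71292975]]
```

View pics/w6.png

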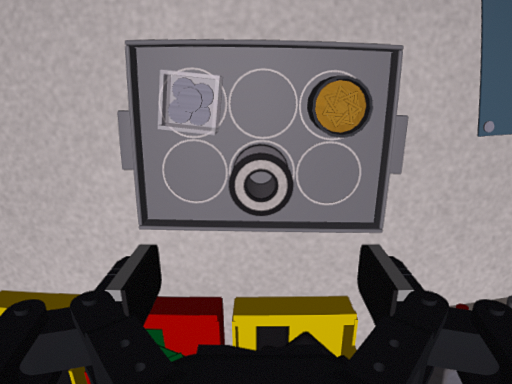

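View pics/t6c.png

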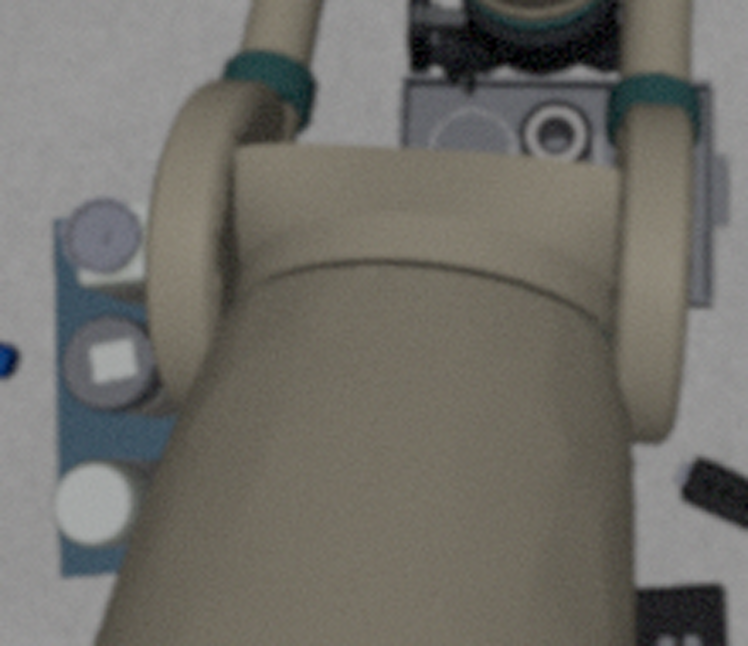

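All three stand on the mat. The reel is at (261,185), as expected. I grasp it and lift it.

move_arm(series=[[[0, 0, -0.035, 0, 0, 0, 0.085], [0, 0, -0.035, 0, 0, 0, 0.085], [0, 0, -0.03, 0, 0, 0, 0.085], [0, 0, -0.02, 0, 0, 0, 0.085], [0, 0, -0.012, 0, 0, 0, 0.085], [0, 0, -0.007, 0, 0, 0, 0.085], [0, 0, 0, 0, 0, 0, 0.075], [0, 0, 0, 0, 0, 0, 0.065], [0, 0, 0, 0, 0, 0, 0.055], [0, 0, 0, 0, 0, 0, 0.045], [0, 0, 0, 0, 0, 0, 0.04], [0, 0, 0, 0, 0, 0, 0.04], [0, 0, 0, 0, 0, 0, 0.04]]])

```text
clock: 18.27
position: [0.6515, 0.0289, 0.034]
ee_rot: [0.002, 0.0, 1.0, -0.0]
contact_force: [0.3, 0.4, 5.9]
width: 0.0483
```

move_arm(series=[[[0, 0, 0.012, 0, 0, 0, 0.04], [0, 0, 0.025, 0, 0, 0, 0.04], [0, 0, 0.03, 0, 0, 0, 0.04], [0, 0, 0.03, 0, 0, 0, 0.04], [-0.0062, -0.0153, 0, 0, 0, 0, 0.04], [-0.0122, -0.0303, 0, 0, 0, 0, 0.04], [-0.0122, -0.0303, 0, 0, 0, 0, 0.04], [-0.0122, -0.0303, 0, 0, 0, 0, 0.04], [-0.0122, -0.0303, 0, 0, 0, 0, 0.04], [-0.0122, -0.0303, 0, 0, 0, 0, 0.04], [-0.0122, -0.0303, 0, 0, 0, 0, 0.04], [-0.0122, -0.0303, 0, 0, 0, 0, 0.04], [-0.0122, -0.0303, 0, 0, 0, 0, 0.04], [-0.0122, -0.0303, 0, 0, 0, 0, 0.04], [-0.0122, -0.0303, 0, 0, 0, 0, 0.04], [-0.006, -0.0152, 0, 0, 0, 0, 0.04], [0, 0, 0, 0, 0, 0, 0.04], [0, 0, 0, 0, 0, 0, 0.04]]])

```text
clock: 19.77
position: [0.5147, -0.3052, 0.1286]
ee_rot: [-0.0, 0.002, 1.0, 0.001]
contact_force: [0.2, 1.3, -1.3]
width: 0.0479
```

Run:
```python
from h import *
s=manip.get_state();print(s["clock"],s["position"],s["contact_force"],s["ee_rot"],s["width"])
w=grab("wrist","w7");t=grab("top","t7");s=grab("scene");crop(s,80,120,200,220,6,"s7c")
```

```text
19.7667 [ 0.51470701 -0.30521452  0.12862837] [ 0.18165714  1.33253807 -1.33488555] [-4.01989129e-04  1.73403487e-03  9.99998227e-01  6.15049059e-04] 0.0479038942717951
```

View pics/w7.png

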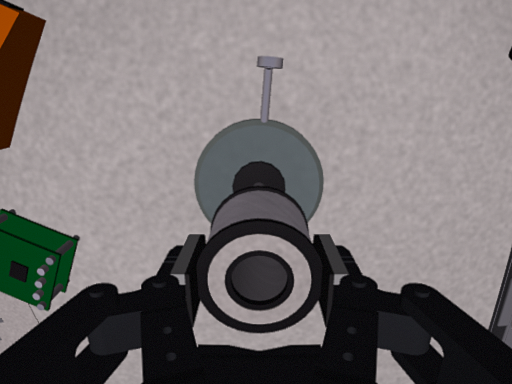

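View pics/s7c.png

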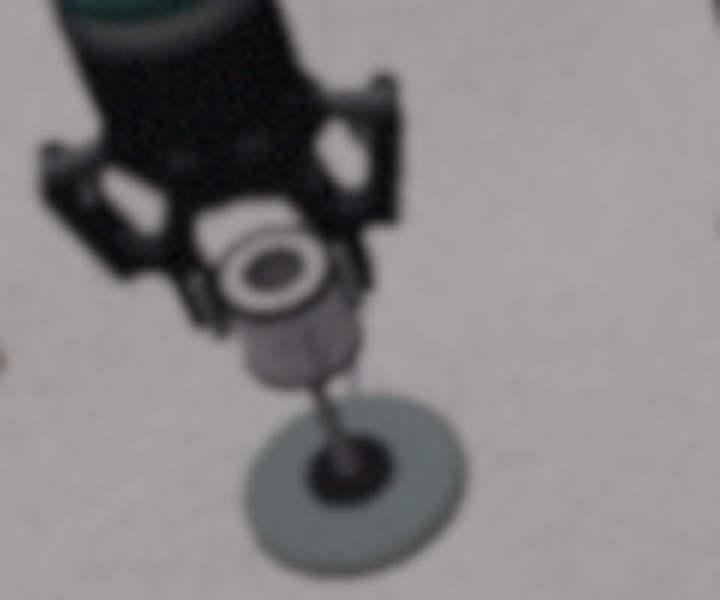

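Run:
```python
from h import *
w=grab("wrist")
print("base edges",onplane(w,[[195,182],[323,182],[262,119]],.011).round(4))
print("seat l/r/top",onplane(w,[[233,183],[286,183],[259,161]],.016).round(4))
print("reel bore",onplane(w,[[260,278]],.1466).round(4),"flange l/r",onplane(w,[[197,277],[323,277]],.1466).round(4),"flange top/bot",onplane(w,[[259,221],[259,333]],.1466).round(4))
```

```text
base edges [[ 0.5123 -0.3514  0.011 ]
 [ 0.5124 -0.2544  0.011 ]
 [ 0.4653 -0.3007  0.011 ]]
seat l/r/top [[ 0.5117 -0.3222  0.016 ]
 [ 0.5118 -0.2829  0.016 ]
 [ 0.4951 -0.3029  0.016 ]]
reel bore [[ 0.5127 -0.3028  0.1466]] flange l/r [[ 0.5124 -0.3267  0.1466]
 [ 0.5124 -0.2788  0.1466]] flange top/bot [[ 0.4895 -0.3032  0.1466]
 [ 0.5384 -0.3032  0.1466]]
```

The reel and spindle axes agree within about 2 mm in the wrist view, against 6.5 mm of play. I lower the reel onto the spindle.

move_arm(series=[[[0.001, 0, -0.015, 0, 0, 0, 0.04], [0, 0, -0.015, 0, 0, 0, 0.04], [0, 0, -0.015, 0, 0, 0, 0.04], [0, 0, -0.015, 0, 0, 0, 0.04], [0, 0, -0.01, 0, 0, 0, 0.04], [0, 0, -0.008, 0, 0, 0, 0.04], [0, 0, -0.004, 0, 0, 0, 0.04], [0, 0, 0, 0, 0, 0, 0.04], [0, 0, 0, 0, 0, 0, 0.04]]])

```text
clock: 20.72
position: [0.5174, -0.3046, 0.0474]
ee_rot: [0.0, 0.0, 1.0, -0.0]
contact_force: [0.1, -0.8, -1.4]
width: 0.0478
```

move_arm(series=[[[0, 0, -0.001, 0, 0, 0, 0.04], [0, 0, -0.001, 0, 0, 0, 0.04], [0, 0, -0.001, 0, 0, 0, 0.04], [0, 0, 0, 0, 0, 0, 0.04], [0, 0, 0, 0, 0, 0, 0.04]]])

```text
clock: 21.13
position: [0.5174, -0.3049, 0.046]
ee_rot: [0.001, 0.0, 1.0, -0.001]
contact_force: [-2.4, 1.7, 7.2]
width: 0.048
```

It made contact at the seat height, so I release and rise.

move_arm(series=[[[0, 0, 0, 0, 0, 0, 0.06], [0, 0, 0, 0, 0, 0, 0.085], [0, 0, 0, 0, 0, 0, 0.085], [0, 0, 0.015, 0, 0, 0, 0.085], [0, 0, 0.035, 0, 0, 0, 0.085], [0, 0, 0.035, 0, 0, 0, 0.085], [0, 0, 0.035, 0, 0, 0, 0.085], [0, 0, 0, 0, 0, 0, 0.085]]])

```text
clock: 21.8
position: [0.5206, -0.3073, 0.1713]
ee_rot: [0.006, 0.0, 1.0, -0.004]
contact_force: [0.6, -0.1, 0.5]
width: 0.0852
```

Run:
```python
from h import *
s=manip.get_state();print(s["clock"],s["position"],s["contact_force"])
w=grab("wrist","w8");t=grab("top","t8");s=grab("scene","s8");crop(s,80,120,200,220,6,"s8c")
```

```text
21.8 [ 0.52055262 -0.30726265  0.17131309] [ 0.60061365 -0.0583015   0.50173323]
```

View pics/w8.png

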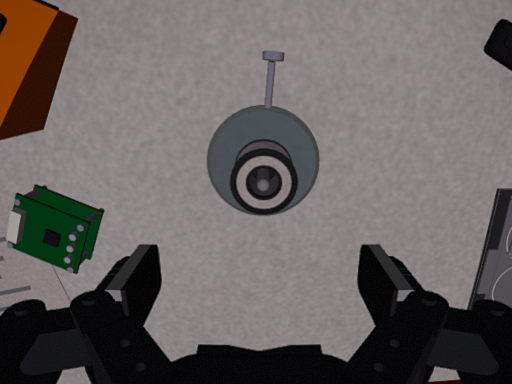

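View pics/s8c.png

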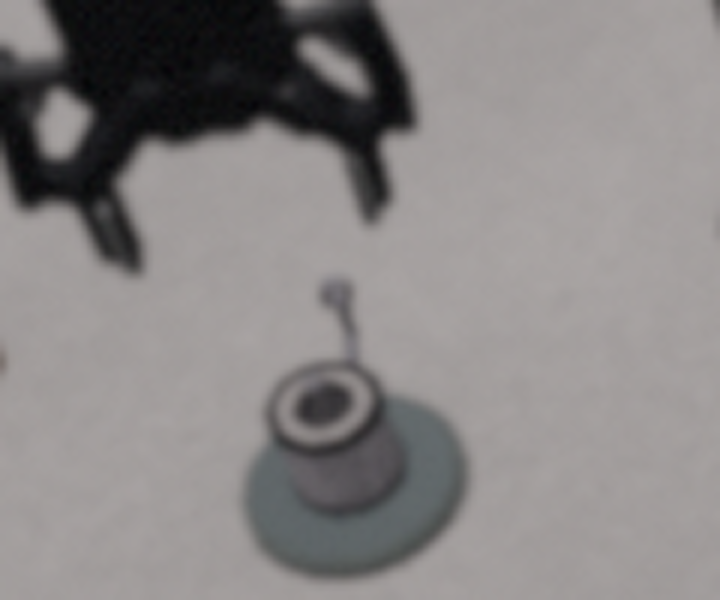

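View pics/t8.png

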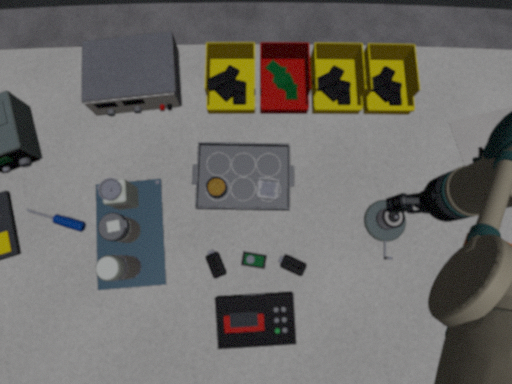

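The reel sits on the stand with the spindle tip centred in its bore at (263,185). The three containers stand on the mat. I check the seat height and the empty places.

Run:
```python
from h import *
w=grab("wrist");t=grab("top","t9");s=grab("scene","s9")
print("reel width@.062",onplane(w,[[230,183],[297,183]],.062).round(4), "tri",tri(w,(263.5,182),s,(134.5,187.8)))
crop(t,185,135,300,215,6.5,"t9c");crop(t,85,165,170,295,4.5,"t9m")
```

```text
reel width@.062 [[ 0.5098 -0.3247  0.062 ]
 [ 0.5098 -0.2772  0.062 ]] tri (array([ 0.51145154, -0.30271415,  0.05442147]), np.float64(0.003789725443115893))
```

View pics/t9c.png

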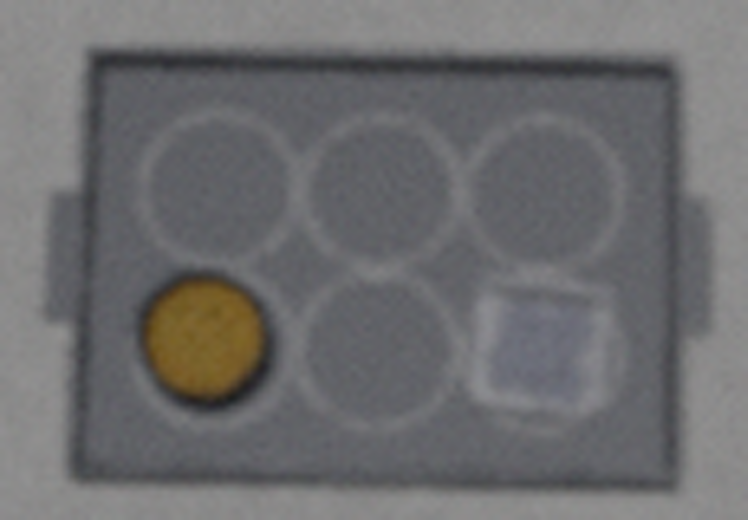

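View pics/t9m.png

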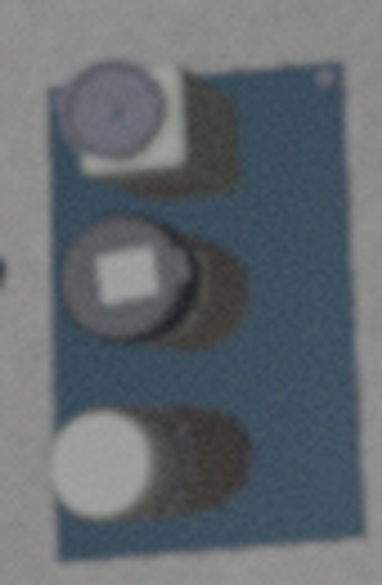

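Run:
```python
from h import *
t=grab("top")
f=lambda x,y:(x/6.5+185-.42,y/6.5+135-.42)
print("tub,bottle,can,reel places",onplane(t,[f(218,188),f(545,192),f(378,350),f(380,190)],.004).round(4))
g=lambda x,y:(x/4.5+85-.4,y/4.5+165-.4)
for n,p,z in (("bottle",(116,108),.121),("tub",(124,278),.113),("can",(103,464),.141)): print(n,onplane(t,[g(*p)],z).round(4))
s=manip.get_state();print(s["clock"],s["position"])
```

```text
tub,bottle,can,reel places [[ 0.6553  0.0899  0.004 ]
 [ 0.6535 -0.0315  0.004 ]
 [ 0.5939  0.0302  0.004 ]
 [ 0.6544  0.0297  0.004 ]]
bottle [[0.571  0.3017 0.121 ]]
tub [[0.4933 0.2957 0.113 ]]
can [[0.4099 0.2891 0.141 ]]
22.15 [ 0.51603909 -0.30396396  0.16216074]
```

The top camera shows a constant bias of 2–3 mm in x. The empty places agree with my grasp points. Next I return the bottle.

move_arm(series=[[[0.0029, 0.0339, 0, 0, 0, 0.0067, 0.085], [0.0029, 0.0339, 0, 0, 0, 0.0067, 0.085], [0.0029, 0.0339, 0, 0, 0, 0.0067, 0.085], [0.0029, 0.0339, 0, 0, 0, 0.0067, 0.085], [0.0029, 0.0339, 0, 0, 0, 0.0067, 0.085], [0.0029, 0.0339, 0, 0, 0, 0.0067, 0.085], [0.0029, 0.0339, 0, 0, 0, 0.0067, 0.085], [0.0029, 0.0339, 0, 0, 0, 0.0067, 0.085], [0.0029, 0.0339, 0, 0, 0, 0.0067, 0.085], [0.0029, 0.0339, 0, 0, 0, 0.0067, 0.085], [0.0029, 0.0339, 0, 0, 0, 0.0067, 0.085], [0.0029, 0.0339, 0, 0, 0, 0.0067, 0.085], [0.0029, 0.0339, 0, 0, 0, 0.0067, 0.085], [0.0029, 0.0339, 0, 0, 0, 0.0067, 0.085], [0.0029, 0.0339, 0, 0, 0, 0.0067, 0.085], [0.0029, 0.0339, 0, 0, 0, 0.0067, 0.085], [0.0029, 0.0339, 0, 0, 0, 0.0067, 0.085], [0.0029, 0.0339, 0, 0, 0, 0.0067, 0.085], [0, 0, 0, 0, 0, 0, 0.085], [0, 0, 0, 0, 0, 0, 0.085]]])

```text
clock: 23.82
position: [0.5683, 0.3072, 0.1622]
ee_rot: [-0.001, -0.061, 0.998, -0.0]
contact_force: [-0.1, -0.4, -0.1]
width: 0.0846
```

Run:
```python
from h import *
s=manip.get_state();print(s["clock"],s["position"],s["ee_rot"])
w=grab("wrist","w10")
print(proj(w,[[.569,.305,.121]]))
```

```text
23.8167 [0.56831576 0.30720701 0.1621859 ] [-1.20115990e-03 -6.13814781e-02  9.98113566e-01 -4.25299289e-04]
[[254.26901074 226.11495189]]
```

View pics/w10.png

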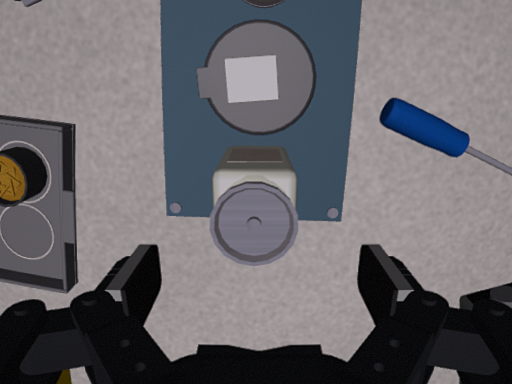

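The bottle is at (254,223), as expected and aligned.

move_arm(series=[[[0, 0, -0.025, 0, 0, 0, 0.085], [0, 0, -0.025, 0, 0, 0, 0.085], [0, 0, -0.02, 0, 0, 0, 0.085], [0, 0, -0.012, 0, 0, 0, 0.085], [0, 0, -0.006, 0, 0, 0, 0.085], [0, 0, 0, 0, 0, 0, 0.075], [0, 0, 0, 0, 0, 0, 0.065], [0, 0, 0, 0, 0, 0, 0.055], [0, 0, 0, 0, 0, 0, 0.045], [0, 0, 0, 0, 0, 0, 0.045], [0, 0, 0, 0, 0, 0, 0.045]]])

```text
clock: 24.78
position: [0.5701, 0.3056, 0.0774]
ee_rot: [0.001, -0.06, 0.998, 0.0]
contact_force: [0.5, -1.6, 5.5]
width: 0.0517
```

move_arm(series=[[[0, 0, 0.01, 0, 0, 0, 0.045], [0, 0, 0.02, 0, 0, 0, 0.045], [0, 0, 0.03, 0, 0, 0, 0.045], [0.004, -0.015, 0, 0, 0, 0, 0.045], [0.0074, -0.0306, 0, 0, 0, 0, 0.045], [0.0074, -0.0306, 0, 0, 0, 0, 0.045], [0.0074, -0.0306, 0, 0, 0, 0, 0.045], [0.0074, -0.0306, 0, 0, 0, 0, 0.045], [0.0074, -0.0306, 0, 0, 0, 0, 0.045], [0.0074, -0.0306, 0, 0, 0, 0, 0.045], [0.0074, -0.0306, 0, 0, 0, 0, 0.045], [0.0074, -0.0306, 0, 0, 0, 0, 0.045], [0.0074, -0.0306, 0, 0, 0, 0, 0.045], [0.0074, -0.0306, 0, 0, 0, 0, 0.045], [0.004, -0.015, 0, 0, 0, 0, 0.045], [0, 0, -0.02, 0, 0, 0, 0.045], [0, 0, -0.015, 0, 0, 0, 0.045], [0, 0, 0, 0, 0, 0, 0.045], [0, 0, 0, 0, 0, 0, 0.045]]])

```text
clock: 26.37
position: [0.6499, -0.0299, 0.0998]
ee_rot: [-0.002, -0.06, 0.998, 0.001]
contact_force: [0.7, 0.1, -1.7]
width: 0.0513
```

Run:
```python
from h import *
s=manip.get_state();print(s["clock"],s["position"],s["contact_force"],s["width"])
w=grab("wrist","w11");s=grab("scene");crop(s,210,140,330,240,6,"s11c")
```

```text
26.3667 [ 0.64986738 -0.0299155   0.09980083] [ 0.72628583  0.0610002  -1.70845731] 0.05129285061841738
```

View pics/s11c.png

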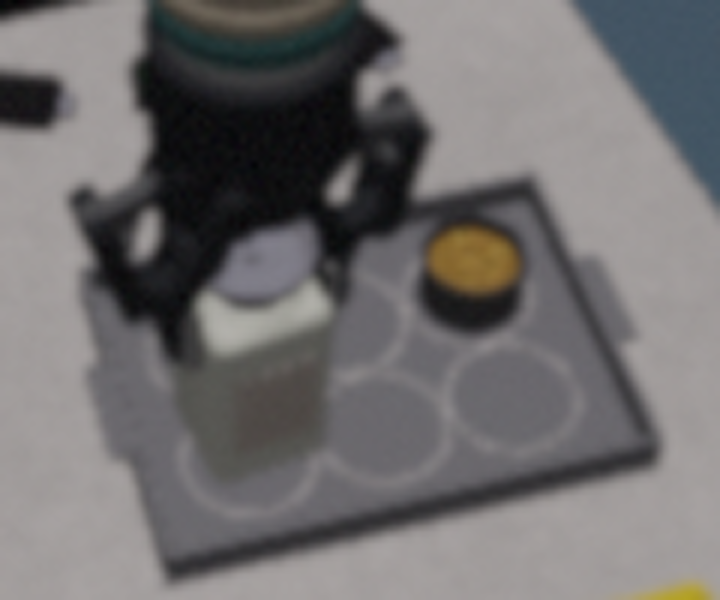

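View pics/w11.png

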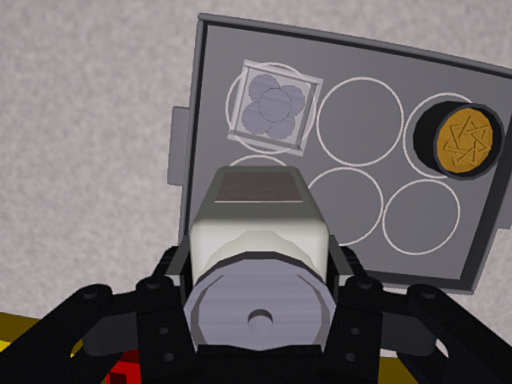

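move_arm(series=[[[0, 0, -0.01, 0, 0, 0, 0.045], [0, 0, -0.008, 0, 0, 0, 0.045], [0, 0, -0.004, 0, 0, 0, 0.045], [0, 0, -0.001, 0, 0, 0, 0.045], [0, 0, -0.001, 0, 0, 0, 0.045], [0, 0, 0, 0, 0, 0, 0.045], [0, 0, 0, 0, 0, 0, 0.045]]])

```text
clock: 27.05
position: [0.6506, -0.0302, 0.0782]
ee_rot: [-0.0, -0.06, 0.998, 0.0]
contact_force: [-3.0, -0.3, 7.0]
width: 0.0516
```

move_arm(series=[[[0, 0, 0, 0, 0, 0, 0.07], [0, 0, 0, 0, 0, 0, 0.085], [0, 0, 0, 0, 0, 0, 0.085], [0, 0, 0.02, 0, 0, 0, 0.085], [0, 0, 0.04, 0, 0, 0, 0.085], [0, 0, 0.03, 0, 0, 0, 0.085], [-0.0147, 0.0299, 0, 0, 0, -0.0655, 0.085], [-0.0147, 0.0299, 0, 0, 0, -0.0655, 0.085], [-0.0147, 0.0299, 0, 0, 0, -0.0655, 0.085], [-0.0147, 0.0299, 0, 0, 0, -0.0655, 0.085], [-0.0147, 0.0299, 0, 0, 0, -0.0655, 0.085], [-0.0147, 0.0299, 0, 0, 0, -0.0655, 0.085], [-0.0147, 0.0299, 0, 0, 0, -0.0655, 0.085], [-0.0147, 0.0299, 0, 0, 0, -0.0655, 0.085], [-0.0147, 0.0299, 0, 0, 0, -0.0655, 0.085], [-0.0147, 0.0299, 0, 0, 0, -0.0655, 0.085], [-0.0147, 0.0299, 0, 0, 0, -0.0655, 0.085], [0, 0, 0, 0, 0, 0, 0.085], [0, 0, 0, 0, 0, 0, 0.085]]])

```text
clock: 28.63
position: [0.4885, 0.3001, 0.1668]
ee_rot: [0.0, 0.294, 0.956, -0.0]
contact_force: [-0.8, -0.2, -0.3]
width: 0.0848
```

Run:
```python
from h import *
s=manip.get_state();print(s["clock"],s["position"],s["ee_rot"])
w=grab("wrist","w12")
print(proj(w,[[.4895,.298,.113]]))
```

```text
28.6333 [0.48848522 0.30005509 0.16675901] [ 4.91143280e-05  2.93959469e-01  9.55817884e-01 -1.53460106e-05]
[[257.0074699  220.26167147]]
```

View pics/w12.png

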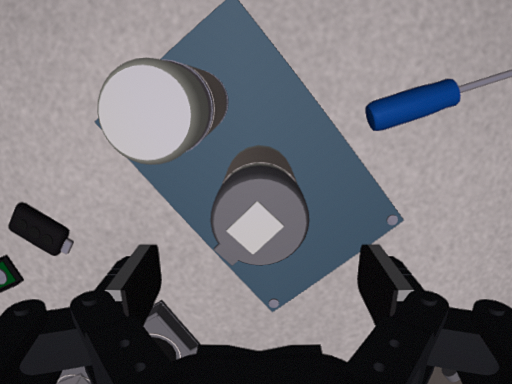

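The tub is at (260,217), as expected. I grasp it and return it.

move_arm(series=[[[0, 0, -0.025, 0, 0, 0, 0.085], [0, 0, -0.02, 0, 0, 0, 0.085], [0, 0, -0.015, 0, 0, 0, 0.085], [0, 0, -0.009, 0, 0, 0, 0.085], [0, 0, 0, 0, 0, 0, 0.075], [0, 0, 0, 0, 0, 0, 0.065], [0, 0, 0, 0, 0, 0, 0.055], [0, 0, 0, 0, 0, 0, 0.05], [0, 0, 0, 0, 0, 0, 0.05], [0, 0, 0, 0, 0, 0, 0.05]]])

```text
clock: 29.52
position: [0.4902, 0.2988, 0.099]
ee_rot: [0.001, 0.296, 0.955, 0.001]
contact_force: [0.2, 0.5, 2.7]
width: 0.0578
```

move_arm(series=[[[0, 0, 0.01, 0, 0, 0, 0.05], [0, 0, 0.02, 0, 0, 0, 0.05], [0, 0, 0.025, 0, 0, 0, 0.05], [0.0102, -0.013, 0, 0, 0, 0, 0.05], [0.0203, -0.026, 0, 0, 0, 0, 0.05], [0.0203, -0.026, 0, 0, 0, 0, 0.05], [0.0203, -0.026, 0, 0, 0, 0, 0.05], [0.0203, -0.026, 0, 0, 0, 0, 0.05], [0.0203, -0.026, 0, 0, 0, 0, 0.05], [0.0203, -0.026, 0, 0, 0, 0, 0.05], [0.0203, -0.026, 0, 0, 0, 0, 0.05], [0.0102, -0.0135, 0, 0, 0, 0, 0.05], [0, 0, -0.015, 0, 0, 0, 0.05], [0, 0, -0.015, 0, 0, 0, 0.05], [0, 0, 0, 0, 0, 0, 0.05], [0, 0, 0, 0, 0, 0, 0.05]]])

```text
clock: 30.85
position: [0.6505, 0.0905, 0.1221]
ee_rot: [-0.002, 0.296, 0.955, -0.0]
contact_force: [-0.3, -0.7, -1.7]
width: 0.0575
```

Run:
```python
from h import *
s=manip.get_state();print(s["clock"],s["position"],s["contact_force"],s["width"])
s=grab("scene");crop(s,210,140,330,240,6,"s13c")
```

```text
30.85 [0.65052228 0.09046254 0.12211313] [-0.34087961 -0.70193532 -1.74413222] 0.05745251948774181
```

View pics/s13c.png

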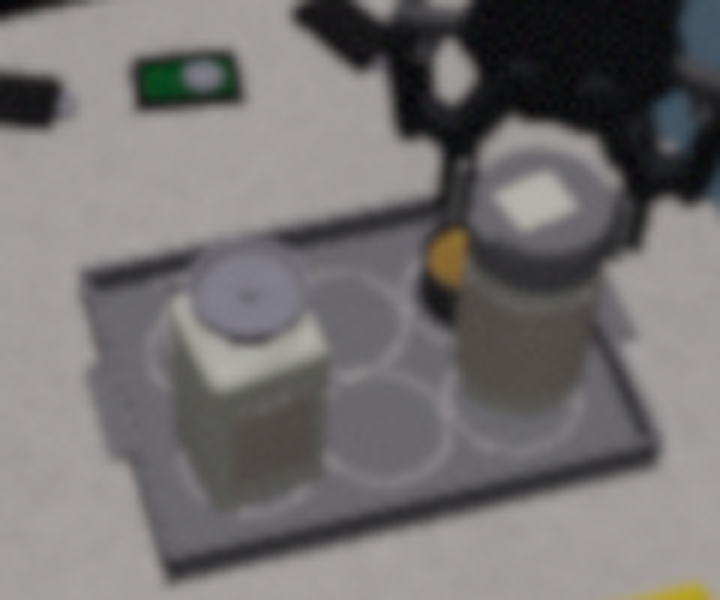

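move_arm(series=[[[0, 0, -0.01, 0, 0, 0, 0.05], [0, 0, -0.007, 0, 0, 0, 0.05], [0, 0, -0.004, 0, 0, 0, 0.05], [0, 0, -0.001, 0, 0, 0, 0.05], [0, 0, -0.001, 0, 0, 0, 0.05], [0, 0, -0.001, 0, 0, 0, 0.05], [0, 0, 0, 0, 0, 0, 0.05], [0, 0, 0, 0, 0, 0, 0.05]]])

```text
clock: 31.57
position: [0.6515, 0.09, 0.1001]
ee_rot: [-0.0, 0.296, 0.955, -0.0]
contact_force: [-4.1, 0.3, 5.7]
width: 0.0573
```

move_arm(series=[[[0, 0, 0, 0, 0, 0, 0.07], [0, 0, 0, 0, 0, 0, 0.085], [0, 0, 0, 0, 0, 0, 0.085], [0, 0, 0.02, 0, 0, 0, 0.085], [0, 0, 0.03, 0, 0, 0, 0.085], [0, 0, 0.03, 0, 0, 0, 0.085], [-0.0243, 0.0202, 0, 0, 0, 0.06, 0.085], [-0.0243, 0.0202, 0, 0, 0, 0.06, 0.085], [-0.0243, 0.0202, 0, 0, 0, 0.06, 0.085], [-0.0243, 0.0202, 0, 0, 0, 0.06, 0.085], [-0.0243, 0.0202, 0, 0, 0, 0.06, 0.085], [-0.0243, 0.0202, 0, 0, 0, 0.06, 0.085], [-0.0243, 0.0202, 0, 0, 0, 0.06, 0.085], [-0.0243, 0.0202, 0, 0, 0, 0.06, 0.085], [-0.0243, 0.0202, 0, 0, 0, 0.06, 0.085], [-0.0243, 0.0202, 0, 0, 0, 0.06, 0.085], [0, 0, 0, 0, 0, 0, 0.085], [0, 0, 0, 0, 0, 0, 0.085]]])

```text
clock: 33.07
position: [0.4081, 0.293, 0.1791]
ee_rot: [0.001, -0.001, 1.0, 0.0]
contact_force: [0.3, 0.2, 0.8]
width: 0.0853
```

Run:
```python
from h import *
s=manip.get_state();print(s["clock"],s["position"],s["ee_rot"])
w=grab("wrist","w14")
print(proj(w,[[.409,.2915,.141]]))
```

```text
33.0667 [0.40810925 0.29299426 0.17909786] [ 5.00746979e-04 -9.19817638e-04  9.99999433e-01  1.93510533e-04]
[[255.65221988 228.99970744]]
```

View pics/w14.png

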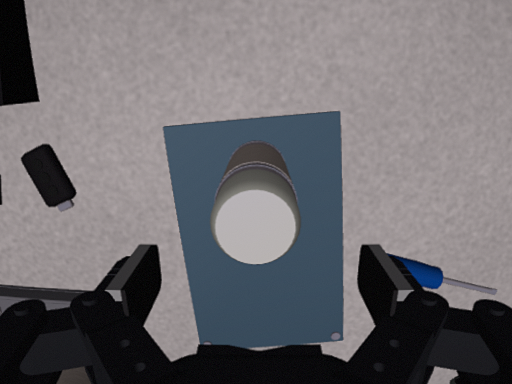

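The can is where I expected it. I grasp it and return it.

move_arm(series=[[[0, 0, -0.025, 0, 0, 0, 0.085], [0, 0, -0.018, 0, 0, 0, 0.085], [0, 0, -0.01, 0, 0, 0, 0.085], [0, 0, -0.005, 0, 0, 0, 0.085], [0, 0, 0, 0, 0, 0, 0.07], [0, 0, 0, 0, 0, 0, 0.06], [0, 0, 0, 0, 0, 0, 0.05], [0, 0, 0, 0, 0, 0, 0.04], [0, 0, 0, 0, 0, 0, 0.04], [0, 0, 0, 0, 0, 0, 0.04]]])

```text
clock: 33.95
position: [0.4097, 0.2921, 0.1221]
ee_rot: [0.001, 0.0, 1.0, 0.0]
contact_force: [1.1, -2.8, 6.5]
width: 0.0488
```

move_arm(series=[[[0, 0, 0.01, 0, 0, 0, 0.04], [0, 0, 0.02, 0, 0, 0, 0.04], [0, 0, 0.025, 0, 0, 0, 0.04], [0.0091, -0.0131, 0, 0, 0, 0, 0.04], [0.0182, -0.0262, 0, 0, 0, 0, 0.04], [0.0182, -0.0262, 0, 0, 0, 0, 0.04], [0.0182, -0.0262, 0, 0, 0, 0, 0.04], [0.0182, -0.0262, 0, 0, 0, 0, 0.04], [0.0182, -0.0262, 0, 0, 0, 0, 0.04], [0.0182, -0.0262, 0, 0, 0, 0, 0.04], [0.0182, -0.0262, 0, 0, 0, 0, 0.04], [0.0182, -0.0262, 0, 0, 0, 0, 0.04], [0.0182, -0.0262, 0, 0, 0, 0, 0.04], [0.0091, -0.0131, 0, 0, 0, 0, 0.04], [0, 0, -0.015, 0, 0, 0, 0.04], [0, 0, -0.015, 0, 0, 0, 0.04], [0, 0, 0, 0, 0, 0, 0.04], [0, 0, 0, 0, 0, 0, 0.04]]])

```text
clock: 35.45
position: [0.5895, 0.0306, 0.145]
ee_rot: [-0.002, 0.0, 1.0, 0.0]
contact_force: [-0.4, 0.3, -2.9]
width: 0.0488
```

Run:
```python
from h import *
s=manip.get_state();print(s["clock"],s["position"],s["contact_force"],s["width"])
s=grab("scene");crop(s,210,140,330,240,6,"s15c")
```

```text
35.45 [0.58950879 0.03064485 0.14495611] [-0.36403474  0.28135994 -2.87410361] 0.04878609481992053
```

View pics/s15c.png

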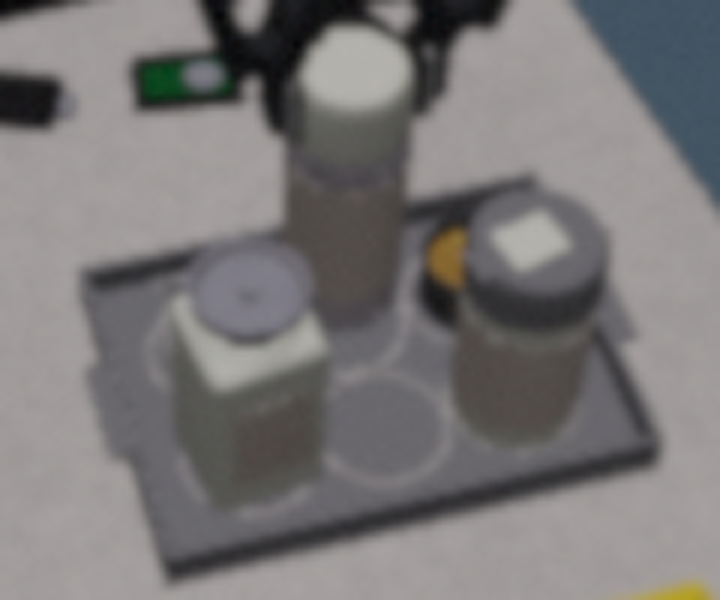

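move_arm(series=[[[0, 0, -0.01, 0, 0, 0, 0.04], [0, 0, -0.007, 0, 0, 0, 0.04], [0, 0, -0.004, 0, 0, 0, 0.04], [0, 0, -0.001, 0, 0, 0, 0.04], [0, 0, -0.001, 0, 0, 0, 0.04], [0, 0, -0.001, 0, 0, 0, 0.04], [0, 0, 0, 0, 0, 0, 0.04], [0, 0, 0, 0, 0, 0, 0.04]]])

```text
clock: 36.17
position: [0.5908, 0.0303, 0.1232]
ee_rot: [0.0, 0.0, 1.0, 0.0]
contact_force: [-3.1, -0.0, 5.9]
width: 0.0489
```

Contact. I release, rise and back away toward the robot.

move_arm(series=[[[0, 0, 0, 0, 0, 0, 0.06], [0, 0, 0, 0, 0, 0, 0.085], [0, 0, 0, 0, 0, 0, 0.085], [0, 0, 0.02, 0, 0, 0, 0.085], [0, 0, 0.04, 0, 0, 0, 0.085], [0, 0, 0.04, 0, 0, 0, 0.085], [0, 0, 0.04, 0, 0, 0, 0.085], [0, 0, 0.02, 0, 0, 0, 0.085], [0.01, 0, 0, 0, 0, 0, 0.085], [0, 0, 0, 0, 0, 0, 0.085], [0, 0, 0, 0, 0, 0, 0.085], [0, 0, 0, 0, 0, 0, 0.085]]])

```text
clock: 37.17
position: [0.5999, 0.0301, 0.2797]
ee_rot: [-0.002, 0.0, 1.0, 0.0]
contact_force: [0.1, -0.4, -0.3]
width: 0.0851
```

Run:
```python
from h import *
s=manip.get_state();print(s["clock"],s["position"],s["ee_rot"],s["contact_force"])
w=grab("wrist");crop(w,155,90,365,260,3.7,"w16c");sc=grab("scene","s16");crop(sc,210,140,330,240,6,"s16c")
f=lambda x,y:(x/3.7+155,y/3.7+90)
print("start positions project in crop:",((proj(w,[[.591,.029,.142],[.6498,.0894,.114],[.6502,-.031,.122]])-[155,90])*3.7).round(0))
```

```text
37.1667 [0.59986702 0.03006814 0.27969112] [-2.13383592e-03  3.96539781e-04  9.99997633e-01  1.54016047e-04] [ 0.10201634 -0.43527512 -0.25216479]
start positions project in crop: [[378. 294.]
 [617. 495.]
 [137. 510.]]
```

View pics/w16c.png

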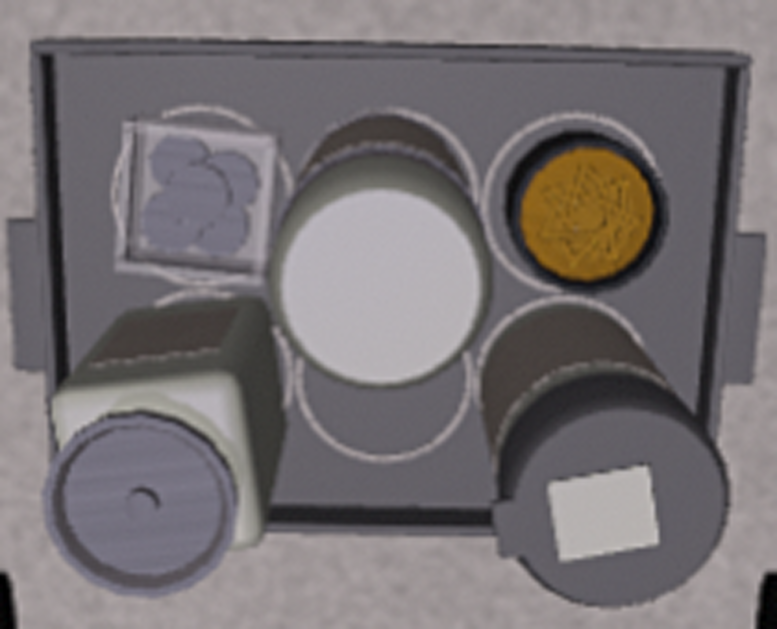

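View pics/s16.png

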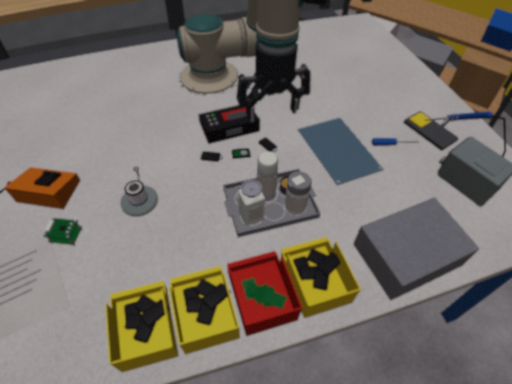

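View pics/s16c.png

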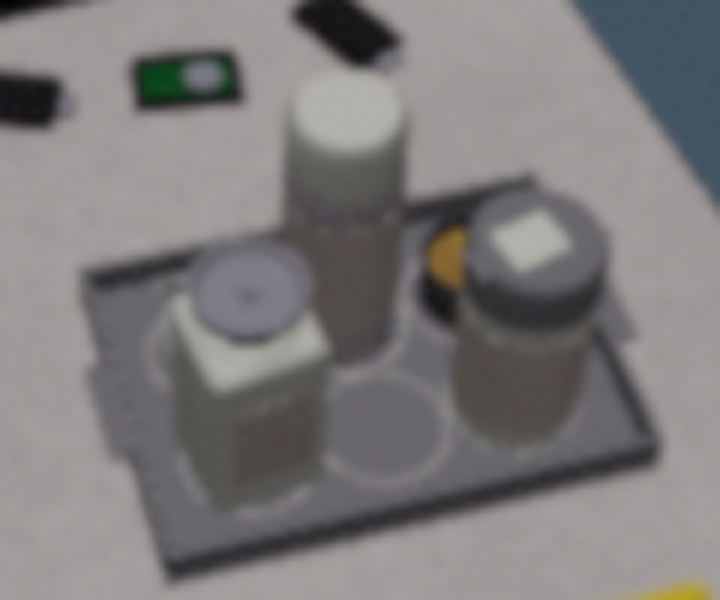

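In the scene view the can, bottle and tub sit at the same pixels as at the start, within about 1 px (1–2 mm). The tin and the cell box are unmoved and the reel is on its spindle. I hand in.

```bash
python3 -c "
from rig import manip
s=manip.get_state();print(s['clock'],s['contact_force'],s['qd']);print(manip.sign_off())"
```

```text
37.2667 [-0.33028402 -0.8340313  -0.50738898] [ 0.00018291 -0.0047249  -0.00710196 -0.00154042  0.00043843 -0.00059243]
the job is handed in; nothing more can be done
None
```

I stood the can, tub and bottle on the mat and seated the reel on the stand's spindle. I then put the three containers back on their places in the tray and handed the job in at 37.3 s. The hand-in gives no verdict.

**Last checks:**
- **Containers:** in the final pictures all three stand upright within about 1–3 mm of where they started.
- **Tin and coin-cell box:** no visible movement.
- **Reel:** contact came at the seat height (underside about 16 mm up), and the wrist picture showed the spindle tip centred in the bore.
- **Arm:** open, clear of everything and almost still at the hand-in.

**Checks that disagreed:**
- The top camera reads x about 2–3 mm higher than the wrist camera, so some of its triangulated heights were too low. I relied on the wrist and scene views instead.
- The triangulated height of the seated reel's top came out at 54 mm instead of 62 mm, because the arm had not settled when the picture was taken. I did not repeat it. The seating rests on the contact height and the pictures.

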